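# Clamp a frame moulding on the inclined rest with an eccentric

## Task

Set the gilded frame moulding up for cleaning on the inclined rest: lay it flat along the aluminium ledge at the foot of the slope, midway across, then lay the blue batten flat behind it, likewise midway. Then turn the red-handled eccentric anticlockwise until its lobe bears on the batten and holds batten and moulding firmly against the sprung ledge, pressing it back a little, without forcing it, and let go. Leave the jar and the bottle alone.

Things in the scene. Friction and masses are not known exactly. Their poses are not given: they have to be found in the camera images.
- bed: Wooden bed of the rest, tilted 25 degrees to face the robot. Origin: on its surface at the middle of the resting ledge's inner face, 90 mm above the table. x up the slope, y across it (left from the robot), z square to it, outward. Surface: x 0 to 188, y -110 to 110 mm. Aluminium ledge at rest: x -14 to 0, 190 mm long in y, 10 mm high. Parts may or may not slide down by themselves.
- moulding_home (a point): Point on the bed's surface, 25 mm up the slope from the ledge, midway across, axes as the bed's: the moulding's origin belongs here, its length along the bed's y.
- batten_home (a point): Point on the bed's surface, 75 mm up the slope from the ledge, midway across, axes as the bed's: the batten's origin belongs here, its length along the bed's y, touching the moulding.
- ledge (a joint): Give of the ledge, m: 0 at rest, up to 0.008 down the slope. The ledge is a bar on springs: 6 N to start moving, then 3 N per mm. A reading of 0.002 to 0.004 is a firm clamp.
- cam (a joint): Turn of the eccentric, rad, -0.4 to 2.4, growing anticlockwise seen from outside the bed; 0.25 N m friction, stays where left. At 0 the lobe points up the slope, 12 mm clear of a batten at home. Touches at about 1.32, pushing parts a few mm short of home ahead of it. From there the ledge gives, 1 mm per 0.065 rad: 0.1 to 0.3 past touching is firm; at 1.82 the springs are solid and it is forced.
- cam_grip (a point): Middle of the red bar handle (84 x 14 mm, 48 to 84 mm above the bed) on the pivot axis, 69 mm above the bed point x=130, y=0. Axes turn with it: y along the bar, z outward along the pivot, x across the bar and towards the lobe; at joint 0 parallel to the bed's. Below it a steel disc, 68 mm across, 3 to 23 mm above the bed, centre 16 mm off the pivot along x.
- moulding: Dark wood and gilt frame moulding, 150 mm long (its x), 50 mm wide (its y), same either way round. Base 14 mm thick; gilt ridge 24 mm wide along the middle of the whole length, up to 38 mm high: grip across it. Origin: centre of underside, z up. 0.15 to 0.31 kg. Starts on a fixed white foam block, 180 x 85 x 25 mm, on one side.
- batten: Blue batten, 120 mm long (its x), 50 mm wide (its y), 24 mm thick, with a grip block on the middle of its top: 24 mm in x, 30 mm in y, up to 44 mm high. Same either way round. Origin: centre of underside, z up. 0.15 to 0.31 kg. Starts on the other foam block.
- jar: White screw jar, 64 mm across, 80 mm tall, standing; origin at its base. Leave alone.
- solvent: Amber bottle, 60 mm across, 140 mm tall, standing; origin at its base. Leave alone.
There are look-alikes about, which are no part of the job. Of the things like the moulding, leave any that is green or orange; of the rest the smaller one is meant.

How it is judged:
On the way, in this order (a step that is already met when the one before it is completed fails the run):
1. the moulding lies flat on the bed along the ledge, let go (x of moulding in the frame of bed between 0.018 and 0.038 m and y of moulding in the frame of bed between -0.03 and 0.03 m and z of moulding in the frame of bed between -0.004 and 0.004 m and angle between the z axis of moulding and the z axis of bed, either way round below 0.12 rad and angle between the x axis of moulding and the y axis of bed, either way round below 0.12 rad and contact force between the fingers and moulding below 0.2 N), for 0.2 s.
2. the batten lies flat on the bed behind the moulding, let go (x of batten in the frame of bed between 0.068 and 0.096 m and y of batten in the frame of bed between -0.03 and 0.03 m and z of batten in the frame of bed between -0.004 and 0.004 m and angle between the z axis of each of batten, moulding and the z axis of bed, either way round below 0.12 rad and angle between the x axis of each of batten, moulding and the y axis of bed, either way round below 0.12 rad and x of moulding in the frame of bed between 0.018 and 0.038 m and y of moulding in the frame of bed between -0.03 and 0.03 m and z of moulding in the frame of bed between -0.004 and 0.004 m and contact force between the fingers and batten below 0.2 N), for 0.2 s.
At the end, for the whole second after the job is handed in: Moulding flat on the bed 17 to 29 mm up it, batten flat behind it at 66 to 80 mm, both within 25 mm of midway and 4.5 degrees square; eccentric beyond 1.0 rad, pressing the batten with over 4 N, the batten the moulding with over 3 N, the ledge pressed back over 0.8 mm; at rest (x of moulding in the frame of bed between 0.017 and 0.029 m and y of moulding in the frame of bed between -0.025 and 0.025 m and z of moulding in the frame of bed between -0.003 and 0.003 m and angle between the z axis of each of moulding, batten and the z axis of bed, either way round below 0.08 rad and angle between the x axis of each of moulding, batten and the y axis of bed, either way round below 0.08 rad and x of batten in the frame of bed between 0.066 and 0.08 m and y of batten in the frame of bed between -0.025 and 0.025 m and z of batten in the frame of bed between -0.003 and 0.003 m and contact force between cam and batten above 4 N and contact force between batten and moulding above 3 N and value of joint ledge above 0.0008 m and value of joint cam above 1 rad and linear speed of each of moulding, batten below 0.01 m/s); the robot touches nothing.
It fails at once if the eccentric is forced: it presses the batten with more than 60 N (contact force between cam and batten above 60 N).
It fails at once if jar or bottle moved more than 30 mm (distance of any of jar, solvent from where it was at the start of the episode above 0.03 m).
It also fails if it takes over 72 s, if anything falls off the work surface, if the arm or the gripper's body presses on something with over 40 N, if the wrist force passes 120 N, or if a joint passes its speed limit or range.

## Robot

A 6-joint arm with a two-finger parallel gripper is mounted at the origin on the work surface. World frame = base frame: x ahead of the robot, y to its left, z up, the work surface at z = 0. Lengths are in m, angles in rad, forces in N, time in s.
With the tool pointing down it reaches from about 0.3 to 0.775 m from the base axis. Payload 14.6 kg.
Tool frame: the origin (TCP) lies on the centre line of the jaws, within the pads' length; the fingertips stand ctrl.tcp_to_tips ahead of it and the grasp point (between the pads) lies 2 mm behind it (ctrl.tcp_to_tips is the distance from the TCP to the fingertips, in m); z points along the fingers, y is the line along which they close (so a half turn about z gives the same grasp; the last joint's range is limited). The gripper opens to 94 mm and grips with 3 to 60 N. Pads are 16 mm wide; open, the fingers measure 119 mm over their backs; the gripper's body (75 mm by 177 mm) begins 78 mm behind the grasp point.
Start: joints at [-1.332, 0.3, 1.521, -0, 1.321, -0.067], TCP at [0.166, -0.524, 0.195] pointing down, gripper open.
Joint ranges: [-3.03, 3.03], [-0.79, 2.21], [0.23, 2.52], [-1.04, 4.18], [0, 3.07], [-2.55, 2.55]. Speed limits (rad/s): [2.22, 2.22, 2.57, 3.14, 3.14, 3.14].

## Interface

Orientations are given as [roll, pitch, yaw] about the fixed x, y, z axes, in that order (R = Rz(yaw) Ry(pitch) Rx(roll)).
In Python, from station import telemetry, viewer, hand_in, ctrl gives the robot as it stands.
- The arm moves only by the tool step_arm, never from a script. Its argument "plan" is a list of rows, each an object of numbers: "dx", "dy", "dz": the shift along the tool's x, y, z scaled (see below); "rx", "ry", "rz": the turn, a rotation vector about the tool's x, y, z scaled (see below); "claw": the closure, from 0 (fully open) to 1 (shut). In form: [{"dx": .., "dy": .., "dz": .., "rx": .., "ry": .., "rz": .., "claw": ..}, ...]. A call has 1 to 10 rows; each row shifts and turns the commanded pose from where the row before left it, along the tool's axes as they then stand; what a row does not reach is not made up. The controller multiplies each number of a shift by 0.1 m and each number of a turn by 90 degrees. A row lasts 1/10 s, in which the tool goes at most 50 mm and 8.59 degrees, less where a joint would pass 70% of its speed; a pose out of reach is approached as far as the arm can. A call with a number of a shift or a turn outside -1 to 1 is refused whole. A call with a gripper value outside its range is refused whole. The fingers move at their own pace and stop on an object; "grip_force" is the grip in N (left out, the last holds). Time passes only in rows, so rows that do not move let the fingers close. It gives the time, the measured TCP pose, the force, the opening and the grip force at its end, in the units of the state.
- telemetry.get_obs(): the state, without advancing time (a new reading comes with each control period).
- viewer.camera(name): name is "scene" or "top" or "wrist"; returns a dict with "img" (384x512x3 uint8, red, green, blue), "z_map" (384x512 float32, m along the optical axis (not along the pixel's ray), 0 where there is no reading), "fx", "fy", "cx", "cy" (pixels), "dist" ([k1, k2, p1, p2, k3] as OpenCV has them; the pictures are not rectified), "R" (3x3) and "t" (3): a world point X has camera coordinates R X + t; the wrist camera has in their place "tool_from_camera" (4x4, takes a point from camera to tool coordinates, whose origin is the TCP and whose axes are the flange's). Camera axes: x right, y down, z forward; pixel columns grow to the right and rows downward; lengths in m; the calibration is good to about 2 mm. A picture is of the moment at which its call begins: read the wrist's pose just before it.
- hand_in(): hands the job in; it is judged then, once.
Trained networks look in a picture, given as the dict that the camera call returned (one of the last four; its "shot" number tells which), for a name from the list of things; names that differ only in an ending like _2 or _b are one class to them, and where a whole thing is asked for, a point or a joint stands for the part that bears it (a point fixed in the world has none). Each returns a list of dicts, best first, with "score" (0 to 1); they miss things now and then, are a little off and sometimes report something else, mostly with a low value. They report only what shows in the picture. A call takes as long as a camera call. They do not tell look-alikes from the thing itself.
- viewer.recognise(target, picture): "rect" ([left, top, right, bottom] in pixels, round what is visible of it).
The state is a dict: "time_s": time; "qpos": joint angles; "joint_vel": joint speeds; "tau": joint torques, N m; "ee_pos": TCP position; "eef_rot": TCP orientation; "force": force on the tool from outside, world axes, zero at the start; "moment": the same for the moment, N m; "grip_width": finger opening in m; "grip_force": force on a finger pad.
Only numpy, scipy, OpenCV 4.12 (cv2) and the standard library are available. Lean on these libraries where they do the work, as an engineer would, in place of code of your own. Each camera call takes 0.05 s, during which the arm holds its last target. There are 200 camera calls.

## Working session

There is one attempt and no reset: what is moved stays moved. The work goes in short steps, Python scripts to look and compute and a tool call to move; the robot and the scene stay as the last step left them, time stands still between calls to the robot, and variables do not carry over. Pictures are saved under pics/ and viewed, at most 10 in all, crops included, and the job is handed in when it is done.

Besides the shell and the picture viewer there is one more tool, called after "Call:" as name(argument=value, ...), one argument or row to a line, values as JSON. step_arm: Moves the arm, as the interface text tells. Shifts and turns lie within -1 to 1; 1 stands for 0.1 m of shift or 90 degrees of turn. Its arguments: {"type":"object","properties":{"plan":{"type":"array"},"grip_force":{"type":"number"}},"required":["plan"]}

```bash
ls; mkdir -p pics
cat > h.py <<'E'
import numpy as np, cv2
from scipy.spatial.transform import Rotation as Rot
from station import telemetry, viewer, hand_in, ctrl
def cloud(c, T=None):
    h,w=c["z_map"].shape
    K=np.array([[c["fx"],0,c["cx"]],[0,c["fy"],c["cy"]],[0,0,1]])
    u,v=np.meshgrid(np.arange(w),np.arange(h))
    p=cv2.undistortPoints(np.stack([u,v],-1).reshape(-1,1,2).astype(np.float32),K,np.array(c["dist"],float)).reshape(h,w,2)
    z=c["z_map"]
    P=np.dstack([p[...,0]*z,p[...,1]*z,z])
    if T is None: P=(P-np.array(c["t"]))@np.array(c["R"])
    else: P=P@T[:3,:3].T+T[:3,3]
    P[z<=0]=np.nan
    return P
def toolT():
    o=telemetry.get_obs(); T=np.eye(4); T[:3,:3]=Rot.from_euler('xyz',o["eef_rot"]).as_matrix(); T[:3,3]=o["ee_pos"]; return T
def save(c,n): cv2.imwrite(f'pics/{n}.png',c["img"][...,::-1])
E
python3 - <<'E'
from h import *
print(telemetry.get_obs(), ctrl.tcp_to_tips)
ims=[]
for n in("scene","top"):
    c=viewer.camera(n); P=cloud(c); im=c["img"][...,::-1].copy()
    np.savez(f'{n}.npz',P=P,img=c["img"])
    for t in("bed","moulding","batten","cam","jar","solvent","ledge"):
        for d in viewer.recognise(t,c):
            l,tp,r,b=[int(x) for x in d["rect"]]
            Q=P[tp:b+1,l:r+1].reshape(-1,3)
            print(n,t,round(d["score"],2),(l,tp,r,b),np.round(np.nanmedian(Q,0),3))
    ims.append(im)
cv2.imwrite('pics/a.png',cv2.resize(np.vstack(ims),(400,600)) if 0 else ims[0]); cv2.imwrite('pics/b.png',ims[1])
E
```

```text
pics
{'time_s': 0.0, 'qpos': array([-1.33160593e+00,  3.00471359e-01,  1.52158886e+00, -9.09762749e-07,
        1.32070611e+00, -6.66030176e-02]), 'joint_vel': array([-1.35844570e-04, -2.06070438e-05,  4.11709531e-04,  7.25126859e-06,
       -9.33728728e-04, -4.76813982e-04]), 'tau': array([-1.52647925e-03, -5.31807947e+01, -3.52738237e+01,  7.08103809e-02,
        2.44122039e-02, -8.97982727e-05]), 'ee_pos': array([ 0.16550621, -0.52421293,  0.19428291]), 'eef_rot': array([-3.14042152e+00, -7.72330988e-05,  3.05793595e-01]), 'force': array([-0.22142071, -0.71414124,  0.60503762]), 'moment': array([0.02606799, 0.00498229, 0.02068772]), 'grip_force': 0.0, 'grip_width': 0.09420408805180833} 0.017
scene bed 0.57 (278, 224, 371, 273) [0.696 0.036 0.119]
scene bed 0.51 (200, 272, 223, 315) [ 0.7   -0.292  0.054]
scene moulding 0.8 (131, 176, 179, 218) [ 0.19  -0.376  0.003]
scene moulding 0.68 (164, 216, 189, 255) [ 0.42  -0.34   0.038]
scene moulding 0.64 (79, 233, 143, 289) [ 0.452 -0.552  0.003]
scene batten 0.91 (358, 189, 387, 224) [0.501 0.331 0.026]
scene jar 0.83 (373, 223, 397, 2
[... 196 characters left out ...]

top bed 0.56 (318, 185, 333, 227) [ 0.416 -0.34   0.043]
top moulding 0.96 (261, 183, 296, 223) [ 0.428 -0.173  0.002]
top moulding 0.84 (352, 178, 412, 221) [ 0.443 -0.555  0.003]
top moulding 0.74 (317, 182, 335, 227) [ 0.422 -0.341  0.039]
top moulding 0.55 (305, 245, 356, 295) [ 0.185 -0.349  0.005]
top batten 0.51 (316, 185, 337, 227) [ 0.416 -0.344  0.037]
top batten 0.35 (147, 129, 165, 149) [0.652 0.277 0.053]
top cam 0.89 (206, 102, 231, 125) [0.721 0.039 0.169]
top jar 0.82 (148, 131, 166, 149) [0.649 0.273 0.055]
top jar 0.29 (195, 147, 241, 157) [0.604 0.048 0.092]
top solvent 0.7 (304, 122, 320, 142) [ 0.675 -0.285  0.09 ]
top ledge 0.76 (196, 149, 241, 159) [0.599 0.047 0.09 ]
```

View pics/a.png

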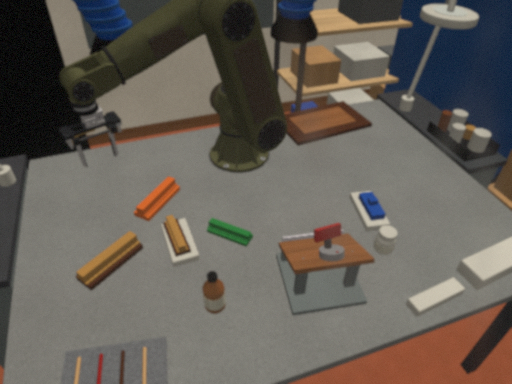

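View pics/b.png

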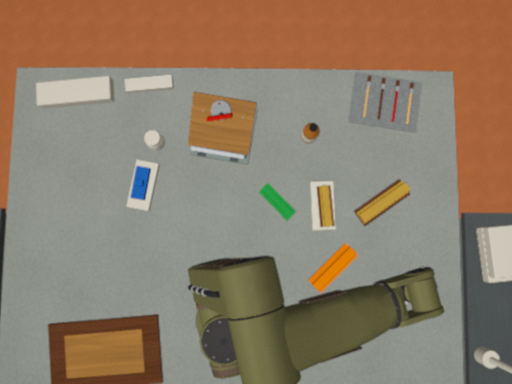

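The green and orange mouldings and the larger gilt one are decoys. The target is the small moulding on foam at (323,205) in the top view. The batten is at (143,183) and the bed at (222,125), slightly turned. Next I fit their poses.

```bash
cat > fit.py <<'E'
from h import *
def rect(P,m):
    q=P[m][:,:2]; (c,s,a)=cv2.minAreaRect((q*1000).astype(np.float32)); 
    if s[0]<s[1]: a+=90
    return np.round(c,1),np.round(sorted(s),1),round((a+90)%180-90,1)
if __name__=="__main__":
  for n in("scene","top"):
    d=np.load(n+'.npz'); P=d['P']; hsv=cv2.cvtColor(d['img'],cv2.COLOR_RGB2HSV)
    H,S,V=[hsv[...,i].astype(int) for i in range(3)]
    def near(x,y,r): return np.hypot(P[...,0]-x,P[...,1]-y)<r
    Z=P[...,2]
    m=near(.42,-.34,.12)&(Z>.031); print(n,'mould',m.sum(),rect(P,m),np.nanmax(Z[m])); r=m&(Z>.052); print(' ridge',r.sum(),rect(P,r),np.median(Z[r]))
    f=near(.42,-.34,.15)&(Z>.015)&(Z<.028); print(' foam',rect(P,f),np.median(Z[f]))
    m=near(.5,.33,.12)&(Z>.034); print(n,'batten',m.sum(),rect(P,m)); r=m&(Z>.059); print(' block',r.sum(),rect(P,r) if r.sum()>3 else 0)
    # bed
    m=near(.69,.04,.17)&(Z>.08)&(H<20)&(H>4)&(S>90)&(V>60)
    q=P[m]
    for _ in range(4):
        c=q.mean(0); nn=np.linalg.svd(q-c)[2][2]; nn*=np.sign(nn[2]); q=P[m]; q=q[abs((q-c)@nn)<.006]
    print(' plane',len(q),nn,'tilt',np.degrees(np.arccos(nn[2])),'yaw',np.degrees(np.arctan2(-nn[1],-nn[0])),c)
    # in plane rect
    up=np.array([-nn[0]*nn[2],-nn[1]*nn[2],1-nn[2]**2]); up/=np.linalg.norm(up); l=np.cross(nn,up)
    print('  up',up)
    uv=np.c_[(q-c)@up,(q-c)@l]; rr=cv2.minAreaRect((uv*1000).astype(np.float32)); print('  rect',rr)
    mid=c+up*rr[0][0]/1000+l*rr[0][1]/1000; print('  mid',mid)
    rd=near(.72,.04,.12)&((H<8)|(H>172))&(S>170)&(Z>.13); print(' red',rd.sum(),rect(P,rd),np.nanmedian(P[rd],0))
E
python3 fit.py
```

```text
scene mould 610 (array([ 421.9, -296.6]), array([145.5, 165.6]), 3.2) 0.06813245795046995
 ridge 289 (array([ 419.5, -341.7]), array([ 24.7, 151.5]), 5.2) 0.06287176658502662
 foam (array([ 424.2, -344.3]), array([204. , 241.8]), -52.8) 0.023783073074257893
scene batten 401 (array([497.5, 335.6]), array([ 54.3, 123.8]), -9.7)
 block 59 (array([499. , 333.7]), array([25.9, 30. ]), 82.2)
 plane 1869 [-0.40799561  0.06784206  0.9104598 ] tilt 24.431030604375295 yaw -9.440840011052547 [0.71144926 0.02277949 0.13747831]
  up [ 0.89812807 -0.14934194  0.41359758]
  rect ((-17.269981384277344, 9.217842102050781), (192.56301879882812, 221.14830017089844), 0.10094095021486282)
  mid [0.6974506  0.03445161 0.13033549]
 red 6 (array([7.055e+02, 2.000e-01]), array([ 7.9, 18.2]), -46.3) [ 0.70295791 -0.00090608  0.22310394]
top mould 570 (array([ 424.2, -327.2]), array([147.6, 161.8]), 66.6) 0.0711903641387276
 ridge 288 (array([ 418.9, -342.8]), array([ 27.2, 145.3]), 5.4) 0.061638918210432506
 foam (array([ 422. , -340.9]), array([175.9, 296. ]), -84.3) 0.023112038020957515
top batten 493 (array([501.3, 326.8]), array([ 65.4, 138.5]), -8.7)
 block 60 (array([493.2, 334. ]), array([23.7, 33.5]), 79.1)
 plane 2669 [-0.41582225  0.06601455  0.90704682] tilt 24.899618071933016 yaw -9.020803710970231 [0.69159433 0.03355749 0.12834062]
  up [ 0.89582799 -0.14221866  0.42102977]
  rect ((3.4628524780273438, 1.8229446411132812), (219.49169921875, 186.90794372558594), 89.82744598388672)
  mid [0.69498227 0.0348654  0.12979859]
 red 104 (array([696.6,  34.4]), array([21.6, 81.4]), -81.6) [0.6930941  0.03325584 0.21997606]
```

```bash
cat > plan.py <<'E'
from h import *
YAW=np.radians(-9.2); O=np.array([.612,.0483,.09])
B=Rot.from_euler('ZY',[YAW,np.radians(-25)])
def down(yaw): return Rot.from_euler('ZX',[np.radians(yaw),np.pi])
def bedR(psi): return B*Rot.from_euler('ZX',[np.radians(psi),np.pi])
def bedP(x,y,z): return O+B.apply(np.array([x,y,z])/1000)
def state():
    o=telemetry.get_obs(); return Rot.from_euler('xyz',o["eef_rot"]),np.array(o["ee_pos"]),o
def go(p,R,start=None,mm=30,deg=6):
    R0,p0,o=state()
    if start: R0,p0=start[1],start[0]
    w=(R0.inv()*R).as_rotvec(); d=R0.inv().apply(np.array(p)-p0)
    n=int(max(1,np.ceil(np.linalg.norm(d)*1000/mm),np.ceil(np.degrees(np.linalg.norm(w))/deg)))
    A=sum(Rot.from_rotvec(w*k/n).as_matrix() for k in range(n)); v=np.linalg.solve(A,d)
    print(n,'rows shift',np.round(v/.1,3),'turn',np.round(w/n/(np.pi/2),4)); return (np.array(p),R)
def show():
    R,p,o=state(); b=B.inv()
    print('t',round(o["time_s"],2),'p',np.round(p,4),'bed',np.round(b.apply(p-O)*1000,1),'psi',np.round((b*R*Rot.from_euler('x',np.pi)).as_euler('ZYX',degrees=True),1),'yaw',np.round(np.degrees(o["eef_rot"]),1),'F',np.round(o["force"],1),'w',round(o["grip_width"],4),'gf',round(o["grip_force"],1),'q',np.round(o["qpos"],2))
E
python3 - <<'E'
from plan import *
s=go([.419,-.342,.16],down(5.3)); go([.419,-.342,.060],down(5.3),s)
E
```

```text
11 rows shift [ 0.26  -0.115  0.032] turn [ 0.     -0.      0.0123]
4 rows shift [ 0.   -0.    0.25] turn [0. 0. 0.]
```

Call:
step_arm(
  plan=[
    {"dx":0.286,"dy":-0.126,"dz":0.035,"rz":0.0136,"claw":0},
    {"dx":0.286,"dy":-0.126,"dz":0.035,"rz":0.0136,"claw":0},
    {"dx":0.286,"dy":-0.126,"dz":0.035,"rz":0.0136,"claw":0},
    {"dx":0.286,"dy":-0.126,"dz":0.035,"rz":0.0136,"claw":0},
    {"dx":0.286,"dy":-0.126,"dz":0.035,"rz":0.0136,"claw":0},
    {"dx":0.286,"dy":-0.126,"dz":0.035,"rz":0.0136,"claw":0},
    {"dx":0.286,"dy":-0.126,"dz":0.035,"rz":0.0136,"claw":0},
    {"dx":0.286,"dy":-0.126,"dz":0.035,"rz":0.0136,"claw":0},
    {"dx":0.286,"dy":-0.126,"dz":0.035,"rz":0.0136,"claw":0},
    {"dx":0.286,"dy":-0.126,"dz":0.035,"rz":0.0136,"claw":0},
  ],
)

```text
$.plan[0]: bad value
```

Run:
```python
from plan import *
show(); T=toolT(); c=viewer.camera("wrist"); save(c,'w1')
P=cloud(c,T@np.array(c["tool_from_camera"])); Z=P[...,2]
m=(np.hypot(P[...,0]-.42,P[...,1]+.342)<.11)&(Z>.055)&(Z<.075)
from fit import rect
print(m.sum(),rect(P,m),np.median(Z[m]))
go([.419,-.342,.060],down(5.3))
```

```text
t 0.8 p [ 0.1656 -0.5245  0.1949] bed [-272.1 -636.8  242.6] psi [29.  22.2 11.8] yaw [180.   -0.   17.5] F [-0.2  0.2 -0.2] w 0.0942 gf 0.0 q [-1.33  0.3   1.52  0.    1.32 -0.07]
0 (array([0., 0.]), array([0., 0.]), 0.0) nan
12 rows shift [ 0.238 -0.105  0.112] turn [0.     0.     0.0113]
  return _methods._mean(a, axis=axis, dtype=dtype,
  ret = ret.dtype.type(ret / rcount)
```

View pics/w1.png

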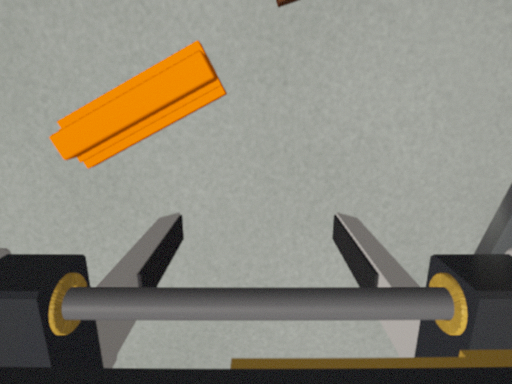

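The plan was refused, most likely because rx and ry were missing. The picture still shows the start pose, with the orange decoy at (140,100). I'll resend with every key.

Call:
step_arm(
  plan=[
    {"dx":0.286,"dy":-0.126,"dz":0.035,"rx":0,"ry":0,"rz":0.0136,"claw":0},
    {"dx":0.286,"dy":-0.126,"dz":0.035,"rx":0,"ry":0,"rz":0.0136,"claw":0},
    {"dx":0.286,"dy":-0.126,"dz":0.035,"rx":0,"ry":0,"rz":0.0136,"claw":0},
    {"dx":0.286,"dy":-0.126,"dz":0.035,"rx":0,"ry":0,"rz":0.0136,"claw":0},
    {"dx":0.286,"dy":-0.126,"dz":0.035,"rx":0,"ry":0,"rz":0.0136,"claw":0},
    {"dx":0.286,"dy":-0.126,"dz":0.035,"rx":0,"ry":0,"rz":0.0136,"claw":0},
    {"dx":0.286,"dy":-0.126,"dz":0.035,"rx":0,"ry":0,"rz":0.0136,"claw":0},
    {"dx":0.286,"dy":-0.126,"dz":0.035,"rx":0,"ry":0,"rz":0.0136,"claw":0},
    {"dx":0.286,"dy":-0.126,"dz":0.035,"rx":0,"ry":0,"rz":0.0136,"claw":0},
    {"dx":0.286,"dy":-0.126,"dz":0.035,"rx":0,"ry":0,"rz":0.0136,"claw":0},
  ],
)

```text
time_s: 1.85
ee_pos: [0.4196, -0.3412, 0.1598]
eef_rot: [3.141, -0.0, 0.091]
force: [-0.3, 0.1, 0.3]
grip_width: 0.0941
grip_force: 0.0
```

Run:
```python
from plan import *
show(); T=toolT(); c=viewer.camera("wrist"); save(c,'w2')
P=cloud(c,T@np.array(c["tool_from_camera"])); Z=P[...,2]
m=(np.hypot(P[...,0]-.42,P[...,1]+.342)<.11)&(Z>.055)&(Z<.07)
from fit import rect
print(m.sum(),rect(P,m),np.median(Z[m]))
go([.419,-.342,.060],down(5.3))
```

```text
t 1.85 p [ 0.4196 -0.3412  0.1598] bed [ -86.1 -415.3  117.2] psi [15.9 24.2  6.6] yaw [180.   -0.    5.2] F [-0.3  0.1  0.3] w 0.0941 gf 0.0 q [-0.75  0.31  1.59 -0.    1.24  0.73]
3669 (array([ 417.5, -342.8]), array([ 24.1, 148.2]), 5.2) 0.06371482662395833
4 rows shift [-0.009  0.007  0.248] turn [-0.0001 -0.0001 -0.0001]
```

Call:
step_arm(
  plan=[
    {"dx":-0.015,"dy":0.01,"dz":0.25,"rx":0,"ry":0,"rz":0,"claw":0},
    {"dx":0,"dy":0,"dz":0.25,"rx":0,"ry":0,"rz":0,"claw":0},
    {"dx":0,"dy":0,"dz":0.25,"rx":0,"ry":0,"rz":0,"claw":0},
    {"dx":0,"dy":0,"dz":0.25,"rx":0,"ry":0,"rz":0,"claw":0},
    {"dx":0,"dy":0,"dz":0,"rx":0,"ry":0,"rz":0,"claw":1},
    {"dx":0,"dy":0,"dz":0,"rx":0,"ry":0,"rz":0,"claw":1},
    {"dx":0,"dy":0,"dz":0,"rx":0,"ry":0,"rz":0,"claw":1},
    {"dx":0,"dy":0,"dz":0,"rx":0,"ry":0,"rz":0,"claw":1},
    {"dx":0,"dy":0,"dz":0,"rx":0,"ry":0,"rz":0,"claw":1},
    {"dx":0,"dy":0,"dz":0,"rx":0,"ry":0,"rz":0,"claw":1},
  ],
  grip_force=30,
)

```text
time_s: 2.9
ee_pos: [0.4174, -0.3433, 0.0603]
eef_rot: [3.141, -0.0, 0.092]
force: [0.4, 0.8, 0.0]
grip_width: 0.0496
grip_force: 0.0
```

Run:
```python
from plan import *
show()
R,p,o=state()
q=p+[0,0,.15]; print(q); s=(q,R)
# hover over bed: TCP height above bed = 35 at contact ; hover 130
a=go(bedP(28,0,110),bedR(90),s,mm=28,deg=6)
go(bedP(28,0,40),bedR(90),a)
```

```text
t 2.9 p [ 0.4174 -0.3433  0.0603] bed [-129.9 -417.7   27.9] psi [15.9 24.1  6.6] yaw [180.   -0.    5.3] F [0.4 0.8 0. ] w 0.0496 gf 0.0 q [-0.76  0.43  1.68 -0.    1.03  0.72]
[ 0.4173607  -0.34332618  0.21033971]
16 rows shift [ 0.26  -0.127 -0.007] turn [-0.0147  0.0114 -0.0516]
3 rows shift [-0.     0.     0.233] turn [0. 0. 0.]
```

Call:
step_arm(
  plan=[
    {"dx":0,"dy":0,"dz":0,"rx":0,"ry":0,"rz":0,"claw":1},
    {"dx":0,"dy":0,"dz":0,"rx":0,"ry":0,"rz":0,"claw":1},
    {"dx":0,"dy":0,"dz":0,"rx":0,"ry":0,"rz":0,"claw":1},
    {"dx":0,"dy":0,"dz":0,"rx":0,"ry":0,"rz":0,"claw":1},
    {"dx":0,"dy":0,"dz":0,"rx":0,"ry":0,"rz":0,"claw":1},
    {"dx":0,"dy":0,"dz":0,"rx":0,"ry":0,"rz":0,"claw":1},
    {"dx":0,"dy":0,"dz":-0.1,"rx":0,"ry":0,"rz":0,"claw":1},
    {"dx":0,"dy":0,"dz":-0.2,"rx":0,"ry":0,"rz":0,"claw":1},
    {"dx":0,"dy":0,"dz":-0.3,"rx":0,"ry":0,"rz":0,"claw":1},
    {"dx":0,"dy":0,"dz":-0.3,"rx":0,"ry":0,"rz":0,"claw":1},
  ],
  grip_force=30,
)

```text
time_s: 3.9
ee_pos: [0.4171, -0.3431, 0.1515]
eef_rot: [-3.142, 0.0, 0.092]
force: [-0.3, 0.6, -0.2]
grip_width: 0.0004
grip_force: 0.0
```

Run:
```python
from plan import *
show()
R,p,o=state()
s=(p+[0,0,.06],R)
a=go(bedP(28,0,110),bedR(90),s,mm=28,deg=6)
```

```text
t 3.9 p [ 0.4171 -0.3431  0.1515] bed [ -91.7 -417.5  110.6] psi [15.9 24.2  6.7] yaw [-180.     0.     5.3] F [-0.3  0.6 -0.2] w 0.0004 gf 0.0 q [-0.76  0.32  1.6   0.    1.22  0.72]
16 rows shift [ 0.26  -0.127 -0.007] turn [-0.0148  0.0114 -0.0516]
```

The grip closed to zero, so the moulding slipped out or was never held. I'll look.

Run:
```python
from plan import *
from fit import rect
T=toolT(); c=viewer.camera("wrist"); save(c,'w3')
P=cloud(c,T@np.array(c["tool_from_camera"])); Z=P[...,2]
n=(np.hypot(P[...,0]-.42,P[...,1]+.342)<.11)
for lo,hi in((.055,.07),(.03,.045),(.045,.055)):
    m=n&(Z>lo)&(Z<hi); print(lo,m.sum(),rect(P,m),np.median(Z[m]) if m.sum() else 0)
# profile across ridge
d=np.radians(5.2); u=np.array([-np.sin(d),np.cos(d)]); a=(P[...,:2]-[.4175,-.3428])@u; al=(P[...,:2]-[.4175,-.3428])@[np.cos(d),np.sin(d)]
for k in range(-36,37,4):
    m=(abs(al-.02)<.03)&(abs(a*1000-k)<2); print(k,round(float(np.nanmedian(Z[m])),4) if m.any() else None,end='; ')
```

```text
0.055 2818 (array([ 439.9, -340.7]), array([ 23.9, 103.1]), 5.4) 0.0637667280959909
0.03 2694 (array([ 424.4, -342.1]), array([ 50.2, 134.5]), 5.1) 0.04026732944798522
0.045 51 (array([ 437. , -340.9]), array([ 33.1, 107.3]), 5.0) 0.0452387384534203
-36 0.2776; -32 0.2775; -28 0.2777; -24 0.2839; -20 0.2839; -16 0.2839; -12 0.2837; -8 0.2836; -4 0.2822; 0 0.2785; 4 0.2836; 8 0.2836; 12 0.2838; 16 0.2839; 20 0.2838; 24 0.2866; 28 0.278; 32 0.2779; 36 0.278;
```

View pics/w3.png

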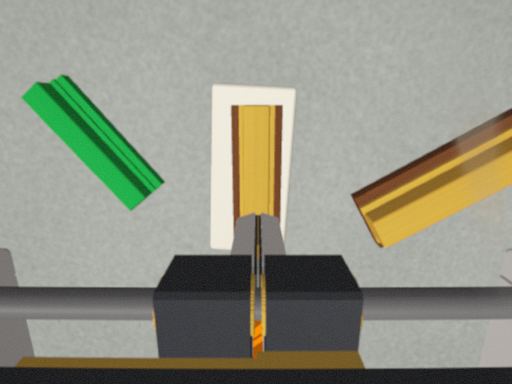

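The moulding is undisturbed at about (257,160) on its foam block, so the grip slipped or hadn't built up before the lift. I'll go down slightly deeper and check the grip before lifting.

Call:
step_arm(
  plan=[
    {"dx":0,"dy":0,"dz":0,"rx":0,"ry":0,"rz":0,"claw":0.3},
    {"dx":0,"dy":0,"dz":0,"rx":0,"ry":0,"rz":0,"claw":0.3},
    {"dx":0,"dy":0,"dz":0,"rx":0,"ry":0,"rz":0,"claw":0.3},
    {"dx":0,"dy":0,"dz":0,"rx":0,"ry":0,"rz":0,"claw":0.3},
    {"dx":0,"dy":0,"dz":0,"rx":0,"ry":0,"rz":0,"claw":0.3},
    {"dx":0,"dy":0,"dz":0,"rx":0,"ry":0,"rz":0,"claw":0.3},
    {"dx":0,"dy":0,"dz":0,"rx":0,"ry":0,"rz":0,"claw":0.3},
    {"dx":0,"dy":0,"dz":0.3,"rx":0,"ry":0,"rz":0,"claw":0.3},
    {"dx":0,"dy":0,"dz":0.3,"rx":0,"ry":0,"rz":0,"claw":0.3},
    {"dx":0,"dy":0,"dz":0.3,"rx":0,"ry":0,"rz":0,"claw":0.3},
  ],
)

```text
time_s: 4.95
ee_pos: [0.4172, -0.3432, 0.0589]
eef_rot: [3.141, -0.0, 0.092]
force: [0.4, -0.5, -0.4]
grip_width: 0.0656
grip_force: 0.0
```

Call:
step_arm(
  plan=[
    {"dx":0,"dy":0,"dz":0.02,"rx":0,"ry":0,"rz":0,"claw":0.3},
    {"dx":0,"dy":0,"dz":0,"rx":0,"ry":0,"rz":0,"claw":1},
    {"dx":0,"dy":0,"dz":0,"rx":0,"ry":0,"rz":0,"claw":1},
    {"dx":0,"dy":0,"dz":0,"rx":0,"ry":0,"rz":0,"claw":1},
    {"dx":0,"dy":0,"dz":0,"rx":0,"ry":0,"rz":0,"claw":1},
    {"dx":0,"dy":0,"dz":0,"rx":0,"ry":0,"rz":0,"claw":1},
    {"dx":0,"dy":0,"dz":0,"rx":0,"ry":0,"rz":0,"claw":1},
    {"dx":0,"dy":0,"dz":0,"rx":0,"ry":0,"rz":0,"claw":1},
    {"dx":0,"dy":0,"dz":0,"rx":0,"ry":0,"rz":0,"claw":1},
    {"dx":0,"dy":0,"dz":0,"rx":0,"ry":0,"rz":0,"claw":1},
  ],
  grip_force=30,
)

```text
time_s: 5.95
ee_pos: [0.4172, -0.3432, 0.0578]
eef_rot: [-3.142, 0.0, 0.092]
force: [0.3, -0.1, -0.0]
grip_width: 0.001
grip_force: 0.0
```

Run:
```python
from plan import *
show()
T=toolT(); c=viewer.camera("wrist")
P=cloud(c,np.array(c["tool_from_camera"]))
z=c["z_map"]
for v in range(180,300,10): print(v,np.round(P[v,257]*1000,0),np.round(P[v,225]*1000,0))
im=c["img"][...,::-1]
s=viewer.camera("scene"); Ps=cloud(s)
n=(np.hypot(Ps[...,0]-.42,Ps[...,1]+.342)<.11)
cr=cv2.resize(s["img"][130:280,80:240,::-1],None,fx=2.5,fy=2.5,interpolation=cv2.INTER_CUBIC)
out=np.zeros((384,512+400,3),np.uint8); out[:,:512]=im; out[:375,512:]=cr[:375]
cv2.imwrite('pics/w4.png',cv2.resize(out,(798,336)))
```

```text
t 5.95 p [ 0.4172 -0.3432  0.0578] bed [-131.2 -417.6   25.7] psi [15.9 24.2  6.7] yaw [-180.     0.     5.3] F [ 0.3 -0.1 -0. ] w 0.001 gf 0.0 q [-0.76  0.43  1.68 -0.    1.02  0.72]
180 [29.  1. -6.] [ 23. -22.  20.]
190 [23.  1. -6.] [ 16. -22.  19.]
200 [16.  1. -5.] [  9. -22.  18.]
210 [10.  1. -6.] [  1. -22.  18.]
220 [ 2.  1. -5.] [ -7. -23.  19.]
230 [-4.  1. -7.] [-14. -23.  18.]
240 [-11.   1.  -6.] [-22. -23.  17.]
250 [-18.   1.  -7.] [-31. -23.  19.]
260 [-26.   1.  -6.] [  34.   -7. -117.]
270 [-33.   1.  -6.] [  33.   -7. -122.]
280 [-40.   1.  -6.] [  34.   -6. -127.]
290 [  29.    1. -124.] [  34.   -6. -131.]
```

View pics/w4.png

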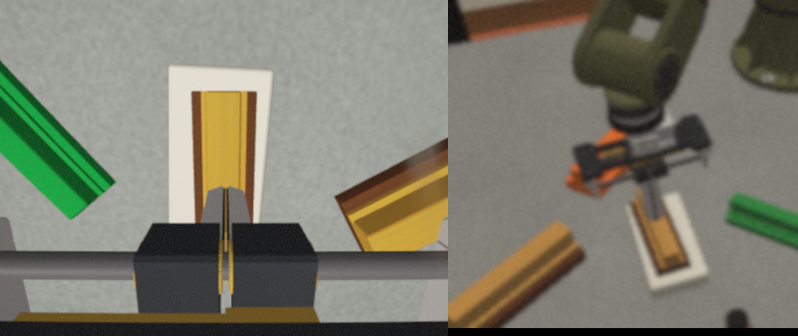

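Run:
```python
from plan import *
T=toolT(); c=viewer.camera("wrist")
P=cloud(c,np.array(c["tool_from_camera"])); print(np.round(c["tool_from_camera"],3))
for v in range(205,300,6): print(v,[tuple(np.round(P[v,u]*1000,0)) for u in (236,244,250,264,272)])
```

```text
[[ 0.001 -0.968 -0.251  0.073]
 [ 1.     0.001 -0.     0.001]
 [ 0.    -0.251  0.968 -0.191]
 [ 0.     0.     0.     1.   ]]
205 [(np.float64(6.0), np.float64(-14.0), np.float64(14.0)), (np.float64(13.0), np.float64(-7.0), np.float64(-6.0)), (np.float64(13.0), np.float64(-4.0), np.float64(-6.0)), (np.float64(13.0), np.float64(5.0), np.float64(-6.0)), (np.float64(12.0), np.float64(10.0), np.float64(-5.0))]
211 [(np.float64(1.0), np.float64(-14.0), np.float64(15.0)), (np.float64(9.0), np.float64(-8.0), np.float64(-6.0)), (np.float64(9.0), np.float64(-4.0), np.float64(-7.0)), (np.float64(9.0), np.float64(5.0), np.float64(-6.0)), (np.float64(8.0), np.float64(10.0), np.float64(-5.0))]
217 [(np.float64(-3.0), np.float64(-14.0), np.float64(15.0)), (np.float64(9.0), np.float64(-7.0), np.float64(-19.0)), (np.float64(9.0), np.float64(-3.0), np.float64(-19.0)), (np.float64(10.0), np.float64(5.0), np.float64(-20.0)), (np.float64(10.0), np.float64(10.0), np.float64(-19.0))]
223 [(np.float64(9.0), np.float64(-11.0), np.float64(-27.0)), (np.float64(9.0), np.float64(-7.0), np.float64(-28.0)), (np.fl
[... 2950 characters left out ...]
 (np.float64(32.0), np.float64(3.0), np.float64(-125.0)), (np.float64(34.0), np.float64(4.0), np.float64(-128.0))]
289 [(np.float64(34.0), np.float64(-4.0), np.float64(-131.0)), (np.float64(34.0), np.float64(-2.0), np.float64(-131.0)), (np.float64(33.0), np.float64(-1.0), np.float64(-129.0)), (np.float64(31.0), np.float64(3.0), np.float64(-126.0)), (np.float64(34.0), np.float64(4.0), np.float64(-130.0))]
295 [(np.float64(33.0), np.float64(-4.0), np.float64(-132.0)), (np.float64(33.0), np.float64(-2.0), np.float64(-131.0)), (np.float64(32.0), np.float64(-1.0), np.float64(-130.0)), (np.float64(30.0), np.float64(3.0), np.float64(-128.0)), (np.float64(33.0), np.float64(4.0), np.float64(-132.0))]
```

The wrist depth shows the fingertips at about tool z = -13 mm instead of +17. The whole gripper, body included, sits about 30 mm further back than `tcp_to_tips` states. That explains the fingers shutting above the ridge, so I'll correct for it.

Call:
step_arm(
  plan=[
    {"dx":0,"dy":0,"dz":0,"rx":0,"ry":0,"rz":0,"claw":0.4},
    {"dx":0,"dy":0,"dz":0,"rx":0,"ry":0,"rz":0,"claw":0.4},
    {"dx":0,"dy":0,"dz":0,"rx":0,"ry":0,"rz":0,"claw":0.4},
    {"dx":0,"dy":0,"dz":0,"rx":0,"ry":0,"rz":0,"claw":0.4},
    {"dx":0,"dy":0,"dz":0,"rx":0,"ry":0,"rz":0,"claw":0.4},
    {"dx":0,"dy":0,"dz":0,"rx":0,"ry":0,"rz":0,"claw":0.4},
    {"dx":0,"dy":0,"dz":0,"rx":0,"ry":0,"rz":0,"claw":0.4},
    {"dx":0,"dy":0,"dz":0.1,"rx":0,"ry":0,"rz":0,"claw":0.4},
    {"dx":0,"dy":0,"dz":0.1,"rx":0,"ry":0,"rz":0,"claw":0.4},
    {"dx":0,"dy":0,"dz":0.06,"rx":0,"ry":0,"rz":0,"claw":0.4},
  ],
)

```text
time_s: 7.1
ee_pos: [0.4168, -0.3428, 0.0303]
eef_rot: [-3.14, 0.001, 0.092]
force: [-0.4, -0.3, -0.2]
grip_width: 0.0559
grip_force: 0.0
```

Call:
step_arm(
  plan=[
    {"dx":0,"dy":0,"dz":0,"rx":0,"ry":0,"rz":0,"claw":1},
    {"dx":0,"dy":0,"dz":0,"rx":0,"ry":0,"rz":0,"claw":1},
    {"dx":0,"dy":0,"dz":0,"rx":0,"ry":0,"rz":0,"claw":1},
    {"dx":0,"dy":0,"dz":0,"rx":0,"ry":0,"rz":0,"claw":1},
    {"dx":0,"dy":0,"dz":0,"rx":0,"ry":0,"rz":0,"claw":1},
    {"dx":0,"dy":0,"dz":0,"rx":0,"ry":0,"rz":0,"claw":1},
    {"dx":0,"dy":0,"dz":0,"rx":0,"ry":0,"rz":0,"claw":1},
  ],
  grip_force=30,
)

```text
time_s: 7.8
ee_pos: [0.4173, -0.3432, 0.0321]
eef_rot: [3.141, -0.0, 0.092]
force: [0.7, 1.6, 4.6]
grip_width: 0.0237
grip_force: 30.0
```

```bash
sed -i 's/^def show/def eff(p,R): return np.array(p)+R.apply([0,0,.03])\ndef show/' plan.py
python3 - <<'E'
from plan import *
show(); R,p,o=state()
s=(p+[0,0,.15],R)
a=go(eff(bedP(28,0,110),bedR(90)),bedR(90),s,mm=28,deg=6)
E
```

```text
t 7.8 p [ 0.4173 -0.3432  0.0321] bed [-141.9 -417.6    2.3] psi [15.9 24.1  6.6] yaw [180.   -0.    5.3] F [0.7 1.6 4.6] w 0.0237 gf 30.0 q [-0.76  0.47  1.7   0.    0.97  0.72]
16 rows shift [ 0.266 -0.121 -0.006] turn [-0.0147  0.0114 -0.0516]
```

Call:
step_arm(
  plan=[
    {"dx":0,"dy":0,"dz":-0.2,"rx":0,"ry":0,"rz":0,"claw":1},
    {"dx":0,"dy":0,"dz":-0.3,"rx":0,"ry":0,"rz":0,"claw":1},
    {"dx":0,"dy":0,"dz":-0.4,"rx":0,"ry":0,"rz":0,"claw":1},
    {"dx":0,"dy":0,"dz":-0.4,"rx":0,"ry":0,"rz":0,"claw":1},
    {"dx":0,"dy":0,"dz":-0.2,"rx":0,"ry":0,"rz":0,"claw":1},
    {"dx":0.266,"dy":-0.121,"dz":-0.006,"rx":-0.0147,"ry":0.0114,"rz":-0.0516,"claw":1},
    {"dx":0.266,"dy":-0.121,"dz":-0.006,"rx":-0.0147,"ry":0.0114,"rz":-0.0516,"claw":1},
    {"dx":0.266,"dy":-0.121,"dz":-0.006,"rx":-0.0147,"ry":0.0114,"rz":-0.0516,"claw":1},
    {"dx":0.266,"dy":-0.121,"dz":-0.006,"rx":-0.0147,"ry":0.0114,"rz":-0.0516,"claw":1},
    {"dx":0.266,"dy":-0.121,"dz":-0.006,"rx":-0.0147,"ry":0.0114,"rz":-0.0516,"claw":1},
  ],
)

```text
time_s: 8.8
ee_pos: [0.5304, -0.2507, 0.1853]
eef_rot: [3.011, -0.064, 0.506]
force: [0.4, -0.5, -2.6]
grip_width: 0.0236
grip_force: 30.0
```

Call:
step_arm(
  plan=[
    {"dx":0.266,"dy":-0.121,"dz":-0.006,"rx":-0.0147,"ry":0.0114,"rz":-0.0516,"claw":1},
    {"dx":0.266,"dy":-0.121,"dz":-0.006,"rx":-0.0147,"ry":0.0114,"rz":-0.0516,"claw":1},
    {"dx":0.266,"dy":-0.121,"dz":-0.006,"rx":-0.0147,"ry":0.0114,"rz":-0.0516,"claw":1},
    {"dx":0.266,"dy":-0.121,"dz":-0.006,"rx":-0.0147,"ry":0.0114,"rz":-0.0516,"claw":1},
    {"dx":0.266,"dy":-0.121,"dz":-0.006,"rx":-0.0147,"ry":0.0114,"rz":-0.0516,"claw":1},
    {"dx":0.266,"dy":-0.121,"dz":-0.006,"rx":-0.0147,"ry":0.0114,"rz":-0.0516,"claw":1},
    {"dx":0.266,"dy":-0.121,"dz":-0.006,"rx":-0.0147,"ry":0.0114,"rz":-0.0516,"claw":1},
    {"dx":0.266,"dy":-0.121,"dz":-0.006,"rx":-0.0147,"ry":0.0114,"rz":-0.0516,"claw":1},
  ],
)

```text
time_s: 9.6
ee_pos: [0.6103, -0.0353, 0.1822]
eef_rot: [2.782, -0.044, 1.169]
force: [1.2, -0.2, -3.1]
grip_width: 0.0239
grip_force: 30.0
```

```bash
cat > look.py <<'E'
from plan import *
def bedcloud(name):
    T=toolT(); c=viewer.camera(name); P=cloud(c,T@np.array(c["tool_from_camera"]) if name=="wrist" else None)
    return c,P,((P-O)@B.as_matrix())*1000   # bed coords mm
E
python3 - <<'E'
from look import *
show(); go(eff(bedP(28,0,70),bedR(90)),bedR(90))
c,P,Q=bedcloud("wrist"); save(c,'w5')
E
```

```text
t 9.6 p [ 0.6103 -0.0353  0.1822] bed [ 49.6 -82.8  78.6] psi [76.4  3.5  3.7] yaw [159.4  -2.5  67. ] F [ 1.2 -0.2 -3.1] w 0.0239 gf 30.0 q [-0.09  0.25  1.66 -0.09  0.88  0.37]
4 rows shift [ 0.201 -0.08   0.093] turn [-0.0113  0.0084 -0.038 ]
```

View pics/w5.png

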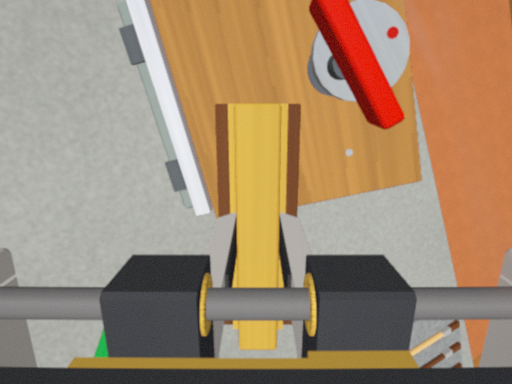

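The moulding is held square with the bed and handle beyond it. I check the bed frame from the wrist view, then continue.

Run:
```python
from look import *
c,P,Q=bedcloud("wrist"); hsv=cv2.cvtColor(c["img"],cv2.COLOR_RGB2HSV); H,S,V=[hsv[...,i].astype(int) for i in range(3)]
x,y,z=Q[...,0],Q[...,1],Q[...,2]
w=(abs(z)<8)&(x>15)&(x<180)&(abs(y)<105)&(S>90)&(H<22)&(H>5)&(V<215); w[220:]=0
q=Q[w]; A=np.c_[q[:,:2],np.ones(len(q))]; s=np.linalg.lstsq(A,q[:,2],rcond=None)[0]; r=q[:,2]-A@s
print('bed plane',w.sum(),s[:2],'z at (50,0),(130,0)',s@[50,0,1],s@[130,0,1],np.std(r))
l=(S<60)&(V>150)&(z>5)&(z<16)&(abs(x)<30); lq=Q[l]; print('ledge',l.sum(),cv2.minAreaRect(lq[:,:2].astype(np.float32)),np.median(lq[:,2]))
# ledge lines
e=lq; 
for k in range(-90,100,20):
    m=abs(e[:,1]-k)<10
    if m.sum()>5: print(k,np.round(np.percentile(e[m,0],[2,98]),1),end=' ')
rd=((H<6)|(H>174))&(S>180)&(z>75)&(z<95); print('red',rd.sum(),cv2.minAreaRect(Q[rd][:,:2].astype(np.float32)),np.median(Q[rd][:,2]) if rd.any() else 0)
```

```text
bed plane 23181 [-0.00051194 -0.00046493] z at (50,0),(130,0) 1.5671750939981048 1.5262199832810326 0.7102343744630949
ledge 3926 ((-8.33523941040039, -5.587615966796875), (182.12193298339844, 15.07513427734375), 89.9984359741211) 11.459334586167934
-90 [-15.   -1.4] -70 [-14.9  -1.4] -50 [-14.9  -1.4] -30 [-14.9  -1.4] -10 [-15.   -1.5] 10 [-15.2  -1.6] 30 [-14.8  -1.6] 50 [-14.7  -1.1] 70 [-15.   -1.3] 90 [-15.3  -1.7] red 4236 ((128.23460388183594, -1.3312797546386719), (13.95708179473877, 81.11919403076172), 18.46564483642578) 85.10112052013947
```

Call:
step_arm(
  plan=[
    {"dx":0.201,"dy":-0.08,"dz":-0.02,"rx":-0.0113,"ry":0.0084,"rz":-0.038,"claw":1},
    {"dx":0.201,"dy":-0.08,"dz":-0.02,"rx":-0.0113,"ry":0.0084,"rz":-0.038,"claw":1},
    {"dx":0.201,"dy":-0.08,"dz":-0.02,"rx":-0.0113,"ry":0.0084,"rz":-0.038,"claw":1},
    {"dx":0.201,"dy":-0.08,"dz":-0.02,"rx":-0.0113,"ry":0.0084,"rz":-0.038,"claw":1},
    {"dx":0,"dy":0,"dz":0,"rx":0,"ry":0,"rz":0,"claw":1},
  ],
)

```text
time_s: 10.2
ee_pos: [0.6035, 0.051, 0.1798]
eef_rot: [2.706, -0.0, 1.409]
force: [-0.4, -0.8, -2.5]
grip_width: 0.024
grip_force: 30.0
```

Run:
```python
from look import *
show(); go(eff(bedP(28,0,55),bedR(90)),bedR(90))
c,P,Q=bedcloud("wrist"); save(c,'w6')
```

```text
t 10.2 p [0.6035 0.051  0.1798] bed [30.   1.3 85.1] psi [89.9  0.   0.1] yaw [155.1  -0.   80.7] F [-0.4 -0.8 -2.5] w 0.024 gf 30.0 q [ 0.07  0.21  1.73 -0.14  0.78  0.31]
3 rows shift [-0.004 -0.006  0.2  ] turn [-0.0002  0.0001 -0.0003]
```

Call:
step_arm(
  plan=[
    {"dx":-0.023,"dy":-0.03,"dz":0.15,"rx":0,"ry":0,"rz":0,"claw":1},
    {"dx":0,"dy":0,"dz":0.2,"rx":0,"ry":0,"rz":0,"claw":1},
    {"dx":0,"dy":0,"dz":0.2,"rx":0,"ry":0,"rz":0,"claw":1},
    {"dx":0,"dy":0,"dz":0.1,"rx":0,"ry":0,"rz":0,"claw":1},
    {"dx":0,"dy":0,"dz":0.06,"rx":0,"ry":0,"rz":0,"claw":1},
    {"dx":0,"dy":0,"dz":0.03,"rx":0,"ry":0,"rz":0,"claw":1},
    {"dx":0,"dy":0,"dz":0.01,"rx":0,"ry":0,"rz":0,"claw":1},
    {"dx":0,"dy":0,"dz":0,"rx":0,"ry":0,"rz":0,"claw":1},
  ],
)

```text
time_s: 11.05
ee_pos: [0.6327, 0.043, 0.1118]
eef_rot: [2.704, -0.001, 1.407]
force: [-0.1, 1.0, -3.0]
grip_width: 0.0235
grip_force: 30.0
```

```bash
sed -i '/^def down/i O=O+B.apply([-.0014,-.001,.0015])' plan.py
python3 - <<'E'
from look import *
show()
c,P,Q=bedcloud("wrist")
E
```

```text
t 11.05 p [0.6327 0.043  0.1118] bed [29.9 -1.   9.3] psi [89.8  0.  -0.1] yaw [ 1.549e+02 -1.000e-01  8.060e+01] F [-0.1  1.  -3. ] w 0.0235 gf 30.0 q [ 0.05  0.35  1.73 -0.15  0.64  0.31]
```

Call:
step_arm(
  plan=[
    {"dx":0,"dy":0,"dz":0.01,"rx":0,"ry":0,"rz":0,"claw":1},
    {"dx":0,"dy":0,"dz":0.01,"rx":0,"ry":0,"rz":0,"claw":1},
    {"dx":0,"dy":0,"dz":0,"rx":0,"ry":0,"rz":0,"claw":1},
  ],
)

```text
time_s: 11.4
ee_pos: [0.6333, 0.0429, 0.1094]
eef_rot: [2.705, -0.001, 1.407]
force: [0.5, -0.4, -2.5]
grip_width: 0.0237
grip_force: 30.0
```

Run:
```python
from look import *
show()
```

```text
t 11.4 p [0.6333 0.0429 0.1094] bed [29.4 -0.9  6.8] psi [89.8  0.  -0. ] yaw [155.   -0.   80.6] F [ 0.5 -0.4 -2.5] w 0.0237 gf 30.0 q [ 0.05  0.36  1.73 -0.15  0.64  0.32]
```

Still carrying the full weight, so there is no contact yet. I'll go down in 1 mm steps.

Call:
step_arm(
  plan=[
    {"dx":0,"dy":0,"dz":0.01,"rx":0,"ry":0,"rz":0,"claw":1},
    {"dx":0,"dy":0,"dz":0.01,"rx":0,"ry":0,"rz":0,"claw":1},
    {"dx":0,"dy":0,"dz":0,"rx":0,"ry":0,"rz":0,"claw":1},
  ],
)

```text
time_s: 11.7
ee_pos: [0.6335, 0.0429, 0.1092]
eef_rot: [2.706, -0.0, 1.407]
force: [-25.4, 1.1, 22.6]
grip_width: 0.0238
grip_force: 30.0
```

Run:
```python
from look import *
show()
```

```text
t 11.7 p [0.6335 0.0429 0.1092] bed [29.5 -0.9  6.6] psi [89.8  0.1  0. ] yaw [155.   -0.   80.6] F [-25.4   1.1  22.6] w 0.0238 gf 30.0 q [ 0.05  0.36  1.72 -0.15  0.64  0.32]
```

Call:
step_arm(
  plan=[
    {"dx":0,"dy":0,"dz":-0.015,"rx":0,"ry":0,"rz":0,"claw":1},
    {"dx":0,"dy":0,"dz":0,"rx":0,"ry":0,"rz":0,"claw":0.5},
    {"dx":0,"dy":0,"dz":0,"rx":0,"ry":0,"rz":0,"claw":0.5},
    {"dx":0,"dy":0,"dz":0,"rx":0,"ry":0,"rz":0,"claw":0.5},
    {"dx":0,"dy":0,"dz":0,"rx":0,"ry":0,"rz":0,"claw":0.5},
    {"dx":0,"dy":0,"dz":-0.1,"rx":0,"ry":0,"rz":0,"claw":0.5},
    {"dx":0,"dy":0,"dz":-0.3,"rx":0,"ry":0,"rz":0,"claw":0.3},
    {"dx":0,"dy":0,"dz":-0.4,"rx":0,"ry":0,"rz":0,"claw":0.3},
    {"dx":0,"dy":0,"dz":-0.4,"rx":0,"ry":0,"rz":0,"claw":0.3},
    {"dx":0,"dy":0,"dz":0,"rx":0,"ry":0,"rz":0,"claw":0.3},
  ],
)

```text
time_s: 12.7
ee_pos: [0.5839, 0.0515, 0.2239]
eef_rot: [2.697, -0.003, 1.407]
force: [0.5, -0.0, -0.1]
grip_width: 0.0656
grip_force: 0.0
```

```bash
cat >> look.py <<'E'
def measure(Q,m,name):
    q=Q[m]
    if len(q)<10: print(name,len(q)); return
    c,s,a=cv2.minAreaRect(q[:,:2].astype(np.float32)); print(name,len(q),np.round(c,1),np.round(s,1),round(a,1),'z',np.round(np.median(q[:,2]),1))
E
python3 - <<'E'
from look import *
show()
c,P,Q=bedcloud("wrist"); save(c,'w7'); x,y,z=Q[...,0],Q[...,1],Q[...,2]
n=(x>-10)&(x<75)&(abs(y)<110)
measure(Q,n&(z>33)&(z<44),'ridge'); measure(Q,n&(z>11.5)&(z<17)&(x>1),'base'); 
# batten pick
R,p,o=state(); print(R.as_euler('xyz',degrees=True))
s=go(eff([.497,.334,.22],down(80.8)),down(80.8),mm=30,deg=6)
E
```

```text
t 12.7 p [0.5839 0.0515 0.2239] bed [ 32.4  -0.3 131.8] psi [89.8 -0.1 -0.5] yaw [154.5  -0.2  80.6] F [ 0.5 -0.  -0.1] w 0.0656 gf 0.0 q [ 0.07  0.12  1.74 -0.13  0.86  0.3 ]
ridge 3733 [30.2 -2. ] [148.4  24. ] 89.8 z 38.0
base 2165 [30.2 -2.2] [149.   50.1] 89.7 z 14.0
[ 1.54700790e+02 -1.12101840e-01  8.06216757e+01]
10 rows shift [ 0.265 -0.136 -0.001] turn [ 0.0281 -0.0001 -0.0002]
```

The moulding lies flat at x=30, y=-2, square. Now for the batten.

Call:
step_arm(
  plan=[
    {"dx":0.265,"dy":-0.136,"dz":-0.001,"rx":0.0281,"ry":0,"rz":0,"claw":0.3},
    {"dx":0.265,"dy":-0.136,"dz":-0.001,"rx":0.0281,"ry":0,"rz":0,"claw":0.3},
    {"dx":0.265,"dy":-0.136,"dz":-0.001,"rx":0.0281,"ry":0,"rz":0,"claw":0.3},
    {"dx":0.265,"dy":-0.136,"dz":-0.001,"rx":0.0281,"ry":0,"rz":0,"claw":0.3},
    {"dx":0.265,"dy":-0.136,"dz":-0.001,"rx":0.0281,"ry":0,"rz":0,"claw":0.3},
    {"dx":0.265,"dy":-0.136,"dz":-0.001,"rx":0.0281,"ry":0,"rz":0,"claw":0.3},
    {"dx":0.265,"dy":-0.136,"dz":-0.001,"rx":0.0281,"ry":0,"rz":0,"claw":0.3},
    {"dx":0.265,"dy":-0.136,"dz":-0.001,"rx":0.0281,"ry":0,"rz":0,"claw":0.3},
    {"dx":0.265,"dy":-0.136,"dz":-0.001,"rx":0.0281,"ry":0,"rz":0,"claw":0.3},
    {"dx":0.265,"dy":-0.136,"dz":-0.001,"rx":0.0281,"ry":0,"rz":0,"claw":0.3},
  ],
)

```text
time_s: 13.75
ee_pos: [0.4965, 0.3349, 0.1857]
eef_rot: [-3.133, 0.001, 1.407]
force: [0.1, -0.7, 0.8]
grip_width: 0.0659
grip_force: 0.0
```

Run:
```python
from look import *
show()
c,P,Q=bedcloud("wrist"); save(c,'w8'); M=P*1000; x,y,z=[M[...,i] for i in range(3)]
n=np.hypot(x-497,y-334)<90
measure(M,n&(z>65)&(z<74),'block'); measure(M,n&(z>46)&(z<53),'top'); measure(M,n&(z>20)&(z<28),'foam')
```

```text
t 13.75 p [0.4965 0.3349 0.1857] bed [-103.   265.4  152.8] psi [89.8  0.1 25.5] yaw [-179.5    0.    80.6] F [ 0.1 -0.7  0.8] w 0.0659 gf 0.0 q [0.53 0.42 1.38 0.   1.35 0.69]
block 668 [494.8 333.1] [29.9 23.7] 81.3 z 69.7
top 4207 [494.8 332.7] [ 50.6 120.2] 81.3 z 49.8
foam 4974 [493.4 329.3] [ 85.4 174. ] 79.9 z 25.7
```

View pics/w8.png

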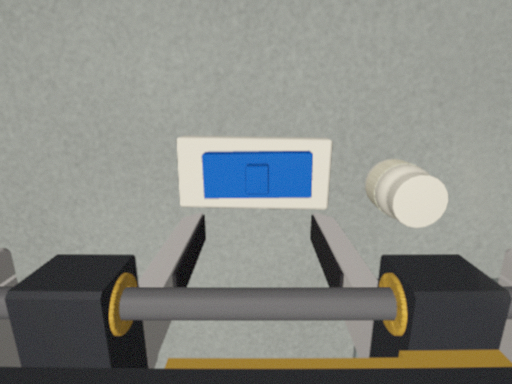

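The block is centred between the fingers at (257,178), and the jar at (405,190) is clear. I'll go down and grip.

Run:
```python
from look import *
s=go([.4948,.3331,.040],down(81.3),mm=30)
```

```text
5 rows shift [-0.01   0.002  0.291] turn [-0.0014 -0.     -0.0013]
```

Call:
step_arm(
  plan=[
    {"dx":-0.01,"dy":0.002,"dz":0.291,"rx":-0.0014,"ry":0,"rz":-0.0013,"claw":0.4},
    {"dx":-0.01,"dy":0.002,"dz":0.291,"rx":-0.0014,"ry":0,"rz":-0.0013,"claw":0.4},
    {"dx":-0.01,"dy":0.002,"dz":0.291,"rx":-0.0014,"ry":0,"rz":-0.0013,"claw":0.4},
    {"dx":-0.01,"dy":0.002,"dz":0.291,"rx":-0.0014,"ry":0,"rz":-0.0013,"claw":0.4},
    {"dx":-0.01,"dy":0.002,"dz":0.291,"rx":-0.0014,"ry":0,"rz":-0.0013,"claw":0.4},
    {"dx":0,"dy":0,"dz":0,"rx":0,"ry":0,"rz":0,"claw":1},
    {"dx":0,"dy":0,"dz":0,"rx":0,"ry":0,"rz":0,"claw":1},
    {"dx":0,"dy":0,"dz":0,"rx":0,"ry":0,"rz":0,"claw":1},
    {"dx":0,"dy":0,"dz":0,"rx":0,"ry":0,"rz":0,"claw":1},
    {"dx":0,"dy":0,"dz":0,"rx":0,"ry":0,"rz":0,"claw":1},
  ],
  grip_force=30,
)

```text
time_s: 14.8
ee_pos: [0.4971, 0.3288, 0.0412]
eef_rot: [3.136, -0.0, 1.417]
force: [-0.1, -0.4, -2.1]
grip_width: 0.0237
grip_force: 30.0
```

Call:
step_arm(
  plan=[
    {"dx":0,"dy":0,"dz":0,"rx":0,"ry":0,"rz":0,"claw":1},
    {"dx":0,"dy":0,"dz":0,"rx":0,"ry":0,"rz":0,"claw":1},
    {"dx":0,"dy":0,"dz":0,"rx":0,"ry":0,"rz":0,"claw":1},
  ],
)

```text
time_s: 15.1
ee_pos: [0.4973, 0.3289, 0.0414]
eef_rot: [3.136, -0.001, 1.417]
force: [-0.5, -0.5, -2.5]
grip_width: 0.0233
grip_force: 30.0
```

Run:
```python
from look import *
show(); R,p,o=state()
s=(p+[0,0,.17],R)
for psi in(0,180):
    a=go(eff(bedP(82,0,120),bedR(psi)),bedR(psi),s,mm=28,deg=6)
```

```text
t 15.1 p [0.4973 0.3289 0.0414] bed [-162.5  259.6   21.3] psi [90.3 -0.2 24.7] yaw [179.7  -0.   81.2] F [-0.5 -0.5 -2.5] w 0.0233 gf 30.0 q [ 0.52  0.56  1.53 -0.    1.05  0.68]
16 rows shift [-0.047  0.219  0.007] turn [-0.0135  0.0134  0.0617]
16 rows shift [-0.219 -0.023  0.047] turn [-0.0134 -0.0135 -0.0612]
```

```bash
cat >> plan.py <<'E'
def path(start,v,w,n):
    p,R=np.array(start[0]),start[1]
    for k in range(n):
        p=p+R.apply(np.array(v)*.1); R=R*Rot.from_rotvec(np.array(w)*np.pi/2)
        if k%3==2 or k==n-1: print(k,np.round(p,3),np.round(B.inv().apply(p-O)*1000))
E
python3 - <<'E'
from look import *
R,p,o=state()
s=(p+[0,0,.19],R)
a=go(bedP(86,-1,120),bedR(180),s,mm=28,deg=6)
path(s,[-.2,0,0],[-.0134,-.0135,-.0612],1)
E
```

```text
16 rows shift [-0.217 -0.027  0.04 ] turn [-0.0134 -0.0135 -0.0612]
0 [0.494 0.309 0.231] [-82. 240. 193.]
```

Run:
```python
from look import *
R,p,o=state()
path((p+[0,0,.19],R),[-.217,-.027,.04],[-.0134,-.0135,-.0612],16)
```

```text
2 [0.486 0.264 0.221] [-88. 194. 184.]
5 [0.494 0.199 0.215] [-74. 130. 171.]
8 [0.52  0.138 0.214] [-41.  74. 156.]
11 [0.562 0.087 0.22 ] [  6.  31. 140.]
14 [0.617 0.051 0.232] [ 65.   4. 125.]
15 [0.637 0.043 0.237] [ 87.  -1. 121.]
```

Call:
step_arm(
  plan=[
    {"dx":0,"dy":0,"dz":-0.2,"rx":0,"ry":0,"rz":0,"claw":1},
    {"dx":0,"dy":0,"dz":-0.4,"rx":0,"ry":0,"rz":0,"claw":1},
    {"dx":0,"dy":0,"dz":-0.4,"rx":0,"ry":0,"rz":0,"claw":1},
    {"dx":0,"dy":0,"dz":-0.4,"rx":0,"ry":0,"rz":0,"claw":1},
    {"dx":0,"dy":0,"dz":-0.3,"rx":0,"ry":0,"rz":0,"claw":1},
    {"dx":0,"dy":0,"dz":-0.2,"rx":0,"ry":0,"rz":0,"claw":1},
  ],
)

```text
time_s: 15.7
ee_pos: [0.4965, 0.3292, 0.2343]
eef_rot: [3.133, -0.003, 1.417]
force: [0.8, 0.2, -3.0]
grip_width: 0.0232
grip_force: 30.0
```

The path comes in from the robot's side, high enough to clear everything.

Call:
step_arm(
  plan=[
    {"dx":-0.217,"dy":-0.027,"dz":0.04,"rx":-0.0134,"ry":-0.0135,"rz":-0.0612,"claw":1},
    {"dx":-0.217,"dy":-0.027,"dz":0.04,"rx":-0.0134,"ry":-0.0135,"rz":-0.0612,"claw":1},
    {"dx":-0.217,"dy":-0.027,"dz":0.04,"rx":-0.0134,"ry":-0.0135,"rz":-0.0612,"claw":1},
    {"dx":-0.217,"dy":-0.027,"dz":0.04,"rx":-0.0134,"ry":-0.0135,"rz":-0.0612,"claw":1},
    {"dx":-0.217,"dy":-0.027,"dz":0.04,"rx":-0.0134,"ry":-0.0135,"rz":-0.0612,"claw":1},
    {"dx":-0.217,"dy":-0.027,"dz":0.04,"rx":-0.0134,"ry":-0.0135,"rz":-0.0612,"claw":1},
    {"dx":-0.217,"dy":-0.027,"dz":0.04,"rx":-0.0134,"ry":-0.0135,"rz":-0.0612,"claw":1},
    {"dx":-0.217,"dy":-0.027,"dz":0.04,"rx":-0.0134,"ry":-0.0135,"rz":-0.0612,"claw":1},
    {"dx":-0.217,"dy":-0.027,"dz":0.04,"rx":-0.0134,"ry":-0.0135,"rz":-0.0612,"claw":1},
    {"dx":-0.217,"dy":-0.027,"dz":0.04,"rx":-0.0134,"ry":-0.0135,"rz":-0.0612,"claw":1},
  ],
)

```text
time_s: 16.7
ee_pos: [0.5315, 0.1185, 0.2159]
eef_rot: [3.051, 0.28, 2.376]
force: [0.4, 0.7, -2.4]
grip_width: 0.0235
grip_force: 30.0
```

Run:
```python
from look import *
show(); go(bedP(86,-1,115),bedR(180),mm=28,deg=6)
```

```text
t 16.7 p [0.5315 0.1185 0.2159] bed [-27.6  57.4 150.9] psi [146.7  -4.8   8.8] yaw [174.8  16.1 136.1] F [ 0.4  0.7 -2.4] w 0.0235 gf 30.0 q [ 0.25  0.14  1.69 -0.21  1.09 -0.49]
6 rows shift [-0.217 -0.026  0.05 ] turn [-0.0132 -0.0133 -0.0608]
```

Call:
step_arm(
  plan=[
    {"dx":-0.217,"dy":-0.026,"dz":0.05,"rx":-0.0132,"ry":-0.0133,"rz":-0.0608,"claw":1},
    {"dx":-0.217,"dy":-0.026,"dz":0.05,"rx":-0.0132,"ry":-0.0133,"rz":-0.0608,"claw":1},
    {"dx":-0.217,"dy":-0.026,"dz":0.05,"rx":-0.0132,"ry":-0.0133,"rz":-0.0608,"claw":1},
    {"dx":-0.217,"dy":-0.026,"dz":0.05,"rx":-0.0132,"ry":-0.0133,"rz":-0.0608,"claw":1},
    {"dx":-0.217,"dy":-0.026,"dz":0.05,"rx":-0.0132,"ry":-0.0133,"rz":-0.0608,"claw":1},
    {"dx":-0.217,"dy":-0.026,"dz":0.05,"rx":-0.0132,"ry":-0.0133,"rz":-0.0608,"claw":1},
    {"dx":0,"dy":0,"dz":0,"rx":0,"ry":0,"rz":0,"claw":1},
  ],
)

```text
time_s: 17.4
ee_pos: [0.6391, 0.041, 0.2311]
eef_rot: [-3.141, 0.436, 2.979]
force: [0.3, 0.6, -3.5]
grip_width: 0.0237
grip_force: 30.0
```

Run:
```python
from look import *
show()
def blue(c,n,Q):
    hsv=cv2.cvtColor(c["img"],cv2.COLOR_RGB2HSV); H,S=hsv[...,0].astype(int),hsv[...,1]
    m=(abs(H-112)<14)&(S>130)&(np.hypot(Q[...,0]-82,Q[...,1])<85); measure(Q,m,n+' blue'); 
    zz=Q[m][:,2]; t=np.nanpercentile(zz,60); measure(Q,m&(abs(Q[...,2]-t)<5),'top')
for n in("wrist","top"):
    c,P,Q=bedcloud(n); blue(c,n,Q)
go(bedP(86,-1,40),bedR(180),mm=28,deg=6)
```

```text
t 17.4 p [0.6391 0.041  0.2311] bed [ 86.4  -1.9 114.6] psi [ 1.799e+02 -0.000e+00  1.000e-01] yaw [-180.    25.   170.7] F [ 0.3  0.6 -3.5] w 0.0237 gf 30.0 q [ 0.05  0.24  1.58 -0.11  0.9  -1.31]
wrist blue 13031 [81.5 -2.9] [ 49.5 119. ] 0.1 z 123.0
top 9747 [81.6 -2.9] [ 49.4 119. ] 0.1 z 122.9
top blue 179 [103.6  -6.5] [122.9  31.5] 88.8 z 121.7
top 128 [96.5 -2.7] [115.5  17.8] 89.2 z 121.9
3 rows shift [-0.005  0.     0.25 ] turn [-0.0003 -0.0005 -0.0012]
```

The batten is at x=81.5, y=-2.9 and square. Lowering it with a 1 mm shift up the slope.

Call:
step_arm(
  plan=[
    {"dx":-0.01,"dy":0,"dz":0.2,"rx":0,"ry":0,"rz":0,"claw":1},
    {"dx":0,"dy":0,"dz":0.25,"rx":0,"ry":0,"rz":0,"claw":1},
    {"dx":0,"dy":0,"dz":0.2,"rx":0,"ry":0,"rz":0,"claw":1},
    {"dx":0,"dy":0,"dz":0.1,"rx":0,"ry":0,"rz":0,"claw":1},
    {"dx":0,"dy":0,"dz":0.05,"rx":0,"ry":0,"rz":0,"claw":1},
    {"dx":0,"dy":0,"dz":0,"rx":0,"ry":0,"rz":0,"claw":1},
  ],
)

```text
time_s: 18.1
ee_pos: [0.6721, 0.0369, 0.1591]
eef_rot: [3.141, 0.435, 2.977]
force: [0.1, -0.4, -2.8]
grip_width: 0.0236
grip_force: 30.0
```

Run:
```python
from look import *
show()
```

```text
t 18.1 p [0.6721 0.0369 0.1591] bed [86.  -0.6 35.2] psi [ 1.798e+02 -1.000e-01  1.000e-01] yaw [180.   24.9 170.6] F [ 0.1 -0.4 -2.8] w 0.0236 gf 30.0 q [ 0.04  0.37  1.57 -0.12  0.77 -1.3 ]
```

Call:
step_arm(
  plan=[
    {"dx":-0.012,"dy":0,"dz":0.05,"rx":0,"ry":0,"rz":0,"claw":1},
    {"dx":0,"dy":0,"dz":0.05,"rx":0,"ry":0,"rz":0,"claw":1},
    {"dx":0,"dy":0,"dz":0.04,"rx":0,"ry":0,"rz":0,"claw":1},
    {"dx":0,"dy":0,"dz":0.02,"rx":0,"ry":0,"rz":0,"claw":1},
    {"dx":0,"dy":0,"dz":0.01,"rx":0,"ry":0,"rz":0,"claw":1},
    {"dx":0,"dy":0,"dz":0,"rx":0,"ry":0,"rz":0,"claw":1},
  ],
)

```text
time_s: 18.7
ee_pos: [0.6804, 0.0353, 0.1441]
eef_rot: [3.141, 0.435, 2.977]
force: [0.3, -0.7, -1.8]
grip_width: 0.0238
grip_force: 30.0
```

Run:
```python
from look import *
show()
```

```text
t 18.7 p [0.6804 0.0353 0.1441] bed [87.4 -0.9 18.1] psi [ 1.798e+02 -1.000e-01  1.000e-01] yaw [180.   24.9 170.6] F [ 0.3 -0.7 -1.8] w 0.0238 gf 30.0 q [ 0.03  0.41  1.56 -0.12  0.75 -1.3 ]
```

Call:
step_arm(
  plan=[
    {"dx":0,"dy":0,"dz":0.01,"rx":0,"ry":0,"rz":0,"claw":1},
    {"dx":0,"dy":0,"dz":0.01,"rx":0,"ry":0,"rz":0,"claw":1},
    {"dx":0,"dy":0,"dz":0,"rx":0,"ry":0,"rz":0,"claw":1},
  ],
)

```text
time_s: 19.0
ee_pos: [0.6813, 0.0352, 0.1423]
eef_rot: [3.141, 0.435, 2.977]
force: [0.2, -0.5, -2.3]
grip_width: 0.024
grip_force: 30.0
```

Run:
```python
from look import *
show()
```

```text
t 19.0 p [0.6813 0.0352 0.1423] bed [87.4 -0.9 16.1] psi [ 1.798e+02 -1.000e-01  1.000e-01] yaw [180.   24.9 170.6] F [ 0.2 -0.5 -2.3] w 0.024 gf 30.0 q [ 0.03  0.41  1.56 -0.12  0.74 -1.3 ]
```

Call:
step_arm(
  plan=[
    {"dx":0,"dy":0,"dz":0.007,"rx":0,"ry":0,"rz":0,"claw":1},
    {"dx":0,"dy":0,"dz":0,"rx":0,"ry":0,"rz":0,"claw":1},
  ],
)

```text
time_s: 19.2
ee_pos: [0.6816, 0.035, 0.1421]
eef_rot: [3.141, 0.436, 2.977]
force: [-3.7, -1.1, 2.2]
grip_width: 0.0239
grip_force: 30.0
```

Call:
step_arm(
  plan=[
    {"dx":0.02,"dy":0,"dz":0,"rx":0,"ry":0,"rz":0,"claw":1},
    {"dx":0.02,"dy":0,"dz":0,"rx":0,"ry":0,"rz":0,"claw":1},
    {"dx":0,"dy":0,"dz":0,"rx":0,"ry":0,"rz":0,"claw":1},
  ],
)

```text
time_s: 19.5
ee_pos: [0.6781, 0.0358, 0.1404]
eef_rot: [3.14, 0.436, 2.977]
force: [-0.6, 0.4, 3.1]
grip_width: 0.024
grip_force: 30.0
```

Run:
```python
from look import *
show()
print(B.inv().apply(telemetry.get_obs()["force"]))
```

```text
t 19.5 p [0.6781 0.0358 0.1404] bed [83.6 -0.7 15.7] psi [179.8  -0.    0. ] yaw [179.9  25.  170.6] F [-0.6  0.4  3.1] w 0.024 gf 30.0 q [ 0.03  0.41  1.57 -0.12  0.74 -1.3 ]
[0.70560721 0.26310278 3.06433479]
```

Call:
step_arm(
  plan=[
    {"dx":0.02,"dy":0,"dz":0,"rx":0,"ry":0,"rz":0,"claw":1},
    {"dx":0,"dy":0,"dz":0,"rx":0,"ry":0,"rz":0,"claw":1},
    {"dx":0,"dy":0,"dz":-0.005,"rx":0,"ry":0,"rz":0,"claw":0.5},
    {"dx":0,"dy":0,"dz":0,"rx":0,"ry":0,"rz":0,"claw":0.5},
    {"dx":0,"dy":0,"dz":0,"rx":0,"ry":0,"rz":0,"claw":0.5},
    {"dx":0,"dy":0,"dz":0,"rx":0,"ry":0,"rz":0,"claw":0.5},
    {"dx":0,"dy":0,"dz":-0.2,"rx":0,"ry":0,"rz":0,"claw":0.5},
    {"dx":0,"dy":0,"dz":-0.4,"rx":0,"ry":0,"rz":0,"claw":0.5},
    {"dx":0,"dy":0,"dz":-0.4,"rx":0,"ry":0,"rz":0,"claw":0.5},
    {"dx":0,"dy":0,"dz":-0.1,"rx":0,"ry":0,"rz":0,"claw":0.5},
  ],
)

```text
time_s: 20.5
ee_pos: [0.6303, 0.0439, 0.244]
eef_rot: [3.139, 0.441, 2.977]
force: [-0.2, 0.5, -0.1]
grip_width: 0.0473
grip_force: 0.0
```

```bash
cat >> look.py <<'E'
def check(name="wrist"):
    c,P,Q=bedcloud(name); hsv=cv2.cvtColor(c["img"],cv2.COLOR_RGB2HSV); H,S=hsv[...,0].astype(int),hsv[...,1]
    x,y,z=Q[...,0],Q[...,1],Q[...,2]; ok=(abs(y)<95)&(x<150)&(x>-10)
    b=ok&(abs(H-112)<14)&(S>130); measure(Q,b&(z>19)&(z<29),'batten top'); measure(Q,b&(z>40),'block')
    measure(Q,ok&(x<70)&(z>33)&(z<44)&~b&(H>15)&(H<35)&(S>90),'ridge')
    l=(S<60)&(z>6)&(z<13)&(abs(x+8)<14)&(abs(y)<100); measure(Q,l,'ledge')
    r=((H<6)|(H>174))&(S>180)&(z>76)&(z<92)&(np.hypot(x-130,y)<60); measure(Q,r,'red')
    return c,Q
E
python3 - <<'E'
from look import *
show(); c,Q=check(); save(c,'w9'); print('top'); check('top')
E
```

```text
t 20.5 p [0.6303 0.0439 0.244 ] bed [ 83.5  -0.4 130.1] psi [179.8   0.3  -0. ] yaw [179.9  25.3 170.6] F [-0.2  0.5 -0.1] w 0.0473 gf 0.0 q [ 0.05  0.21  1.59 -0.11  0.92 -1.31]
batten top 4899 [77.2 -1.6] [118.6  49.4] 89.8 z 24.1
block 849 [73.1 -0.2] [39.1 94.3] 7.2 z 44.1
ridge 4432 [27.4 -2.1] [150.5  23.5] 89.8 z 38.1
ledge 2999 [-6.7 -0.1] [190.7  14. ] 89.9 z 10.0
red 1426 [130.1  -4.2] [13.9 75.6] 18.8 z 83.6
top
batten top 275 [80.5 -1.5] [116.9  42.4] 89.6 z 23.4
block 50 [ 97.2 -25.6] [31.5 93. ] 27.9 z 44.0
ridge 10 [ 26.3 -73. ] [ 5.1 18.8] 87.6 z 37.8
ledge 23 [ -8.  -81.3] [25.5 14.5] 83.7 z 9.6
red 80 [130.8  -1. ] [11.9 81.1] 19.2 z 82.6
```

View pics/w9.png

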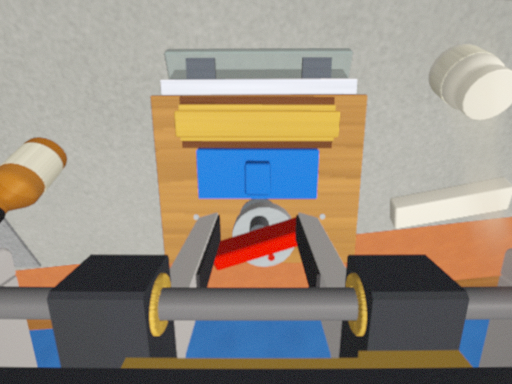

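Both parts are in place, with the batten at x=77 and the moulding at x=27. The red handle at (258,242) stands at about 0.33 rad, so the eccentric is next.

Run:
```python
from look import *
R,p,o=state()
go(bedP(130,-1,112),bedR(108.8),mm=28,deg=7.2)
```

```text
10 rows shift [-0.043  0.027  0.015] turn [0.0001 0.0001 0.0789]
```

Call:
step_arm(
  plan=[
    {"dx":-0.043,"dy":0.027,"dz":0.015,"rx":0,"ry":0,"rz":0.0789,"claw":0.5},
    {"dx":-0.043,"dy":0.027,"dz":0.015,"rx":0,"ry":0,"rz":0.0789,"claw":0.5},
    {"dx":-0.043,"dy":0.027,"dz":0.015,"rx":0,"ry":0,"rz":0.0789,"claw":0.5},
    {"dx":-0.043,"dy":0.027,"dz":0.015,"rx":0,"ry":0,"rz":0.0789,"claw":0.5},
    {"dx":-0.043,"dy":0.027,"dz":0.015,"rx":0,"ry":0,"rz":0.0789,"claw":0.5},
    {"dx":-0.043,"dy":0.027,"dz":0.015,"rx":0,"ry":0,"rz":0.0789,"claw":0.5},
    {"dx":-0.043,"dy":0.027,"dz":0.015,"rx":0,"ry":0,"rz":0.0789,"claw":0.5},
    {"dx":-0.043,"dy":0.027,"dz":0.015,"rx":0,"ry":0,"rz":0.0789,"claw":0.5},
    {"dx":-0.043,"dy":0.027,"dz":0.015,"rx":0,"ry":0,"rz":0.0789,"claw":0.5},
    {"dx":-0.043,"dy":0.027,"dz":0.015,"rx":0,"ry":0,"rz":0.0789,"claw":0.5},
  ],
)

```text
time_s: 21.6
ee_pos: [0.6792, 0.0354, 0.2433]
eef_rot: [2.729, 0.135, 1.705]
force: [0.6, -0.1, 0.5]
grip_width: 0.0474
grip_force: 0.0
```

Run:
```python
from look import *
show(); 
go(bedP(130,-1,39),bedR(108.8),mm=20,deg=7.2)
```

```text
t 21.6 p [0.6792 0.0354 0.2433] bed [128.2  -1.  108.5] psi [108.5   0.    0.2] yaw [156.4   7.7  97.7] F [ 0.6 -0.1  0.5] w 0.0474 gf 0.0 q [ 0.03  0.32  1.44 -0.1   0.96 -0.09]
4 rows shift [-0.001  0.005  0.174] turn [-0.0007  0.     -0.0008]
```

Call:
step_arm(
  plan=[
    {"dx":-0.001,"dy":0.005,"dz":0.174,"rx":0,"ry":0,"rz":-0.0008,"claw":0.5},
    {"dx":-0.001,"dy":0.005,"dz":0.174,"rx":0,"ry":0,"rz":-0.0008,"claw":0.5},
    {"dx":-0.001,"dy":0.005,"dz":0.174,"rx":0,"ry":0,"rz":-0.0008,"claw":0.5},
    {"dx":-0.001,"dy":0.005,"dz":0.174,"rx":0,"ry":0,"rz":-0.0008,"claw":0.5},
    {"dx":0,"dy":0,"dz":0,"rx":0,"ry":0,"rz":0,"claw":0.5},
  ],
)

```text
time_s: 22.1
ee_pos: [0.7094, 0.0306, 0.1789]
eef_rot: [2.734, 0.139, 1.716]
force: [0.2, 0.9, 0.4]
grip_width: 0.047
grip_force: 0.0
```

Run:
```python
from look import *
show()
```

```text
t 22.1 p [0.7094 0.0306 0.1789] bed [128.7  -0.9  37.3] psi [109.2  -0.    0.4] yaw [156.6   8.   98.3] F [0.2 0.9 0.4] w 0.047 gf 0.0 q [ 0.02  0.44  1.43 -0.1   0.85 -0.1 ]
```

Close gently first, then at full force.

Call:
step_arm(
  plan=[
    {"dx":0,"dy":0,"dz":0,"rx":0,"ry":0,"rz":0,"claw":1},
    {"dx":0,"dy":0,"dz":0,"rx":0,"ry":0,"rz":0,"claw":1},
    {"dx":0,"dy":0,"dz":0,"rx":0,"ry":0,"rz":0,"claw":1},
    {"dx":0,"dy":0,"dz":0,"rx":0,"ry":0,"rz":0,"claw":1},
    {"dx":0,"dy":0,"dz":0,"rx":0,"ry":0,"rz":0,"claw":1},
    {"dx":0,"dy":0,"dz":0,"rx":0,"ry":0,"rz":0,"claw":1},
    {"dx":0,"dy":0,"dz":0,"rx":0,"ry":0,"rz":0,"claw":1},
  ],
  grip_force=50,
)

```text
time_s: 22.8
ee_pos: [0.7086, 0.0306, 0.1835]
eef_rot: [2.731, 0.139, 1.714]
force: [-14.7, -2.2, 4.2]
grip_width: 0.0137
grip_force: 50.0
```

Run:
```python
from look import *
show(); print(B.inv().apply(telemetry.get_obs()["force"]),telemetry.get_obs()["moment"])
```

```text
t 22.8 p [0.7086 0.0306 0.1835] bed [129.9  -1.   41.7] psi [109.1   0.    0.2] yaw [156.5   8.   98.2] F [-14.7  -2.2   4.2] w 0.0137 gf 50.0 q [ 0.02  0.43  1.43 -0.1   0.86 -0.1 ]
[-11.05762747  -4.5139078    9.84153892] [-0.22608428  1.93830738 -0.44492787]
```

Call:
step_arm(
  plan=[
    {"dx":0,"dy":0.013,"dz":-0.03,"rx":0,"ry":0,"rz":0,"claw":1},
    {"dx":0,"dy":0,"dz":0,"rx":0,"ry":0,"rz":-0.05,"claw":1},
    {"dx":0,"dy":0,"dz":0,"rx":0,"ry":0,"rz":-0.05,"claw":1},
    {"dx":0,"dy":0,"dz":0,"rx":0,"ry":0,"rz":-0.05,"claw":1},
    {"dx":0,"dy":0,"dz":0,"rx":0,"ry":0,"rz":-0.05,"claw":1},
    {"dx":0,"dy":0,"dz":0,"rx":0,"ry":0,"rz":0,"claw":1},
  ],
)

```text
time_s: 23.4
ee_pos: [0.709, 0.0309, 0.1838]
eef_rot: [2.792, 0.257, 2.014]
force: [9.9, -3.7, -18.4]
grip_width: 0.0132
grip_force: 50.0
```

Run:
```python
from look import *
show(); b=B.inv(); o=telemetry.get_obs(); print(b.apply(o["force"]),b.apply(o["moment"])); check('wrist')
```

```text
t 23.4 p [0.709  0.0309 0.1838] bed [130.3  -0.7  41.8] psi [ 1.272e+02 -1.000e-01  3.000e-01] yaw [159.9  14.7 115.4] F [  9.9  -3.7 -18.4] w 0.0132 gf 50.0 q [ 0.02  0.43  1.43 -0.1   0.86 -0.42]
[  1.65040608  -2.0359304  -21.01988802] [-0.06703154 -0.60508405 -0.00201672]
batten top 10001 [77.  -1.7] [119.3  49.5] 89.8 z 24.0
block 1814 [108.1   9.7] [100.5  31.3] 20.5 z 43.9
ridge 9382 [27.3 -1.9] [149.7  25. ] 89.7 z 37.9
ledge 4973 [-6.3 -9.2] [ 16.9 171.5] 0.1 z 9.9
red 3043 [125.3   6.6] [13.6 67.5] 36.6 z 83.8
```

Call:
step_arm(
  plan=[
    {"dx":0,"dy":0,"dz":0.018,"rx":0,"ry":0,"rz":-0.05,"claw":1},
    {"dx":0,"dy":0,"dz":0,"rx":0,"ry":0,"rz":-0.05,"claw":1},
    {"dx":0,"dy":0,"dz":0,"rx":0,"ry":0,"rz":-0.05,"claw":1},
    {"dx":0,"dy":0,"dz":0,"rx":0,"ry":0,"rz":-0.05,"claw":1},
    {"dx":0,"dy":0,"dz":0,"rx":0,"ry":0,"rz":-0.05,"claw":1},
    {"dx":0,"dy":0,"dz":0,"rx":0,"ry":0,"rz":-0.05,"claw":1},
    {"dx":0,"dy":0,"dz":0,"rx":0,"ry":0,"rz":-0.05,"claw":1},
    {"dx":0,"dy":0,"dz":0,"rx":0,"ry":0,"rz":-0.05,"claw":1},
    {"dx":0,"dy":0,"dz":0,"rx":0,"ry":0,"rz":0,"claw":1},
  ],
)

```text
time_s: 24.35
ee_pos: [0.7099, 0.0317, 0.184]
eef_rot: [3.009, 0.413, 2.659]
force: [-2.0, 3.9, -7.6]
grip_width: 0.0134
grip_force: 50.0
```

Run:
```python
from look import *
show(); b=B.inv(); o=telemetry.get_obs(); print(b.apply(o["force"]),b.apply(o["moment"])); check('wrist')
```

```text
t 24.35 p [0.7099 0.0317 0.184 ] bed [131.1   0.2  41.8] psi [ 1.632e+02 -2.000e-01  1.000e-01] yaw [172.4  23.7 152.4] F [-2.   3.9 -7.6] w 0.0134 gf 50.0 q [ 0.02  0.43  1.43 -0.1   0.86 -1.04]
[-5.57694152  3.53000558 -5.78125464] [0.72812466 0.67173249 0.07094861]
batten top 10699 [75.4 -1.8] [119.   49.5] 89.6 z 24.1
block 1974 [98.8 19.5] [98.9 35.6] 42.6 z 44.0
ridge 10875 [25.5 -1.9] [150.2  24.8] 89.8 z 37.9
ledge 3850 [ -6.5 -23.5] [143.5  14.9] 89.8 z 10.0
red 3087 [122.    2.7] [14.  67.1] 72.5 z 83.8
```

The parts are pushed home, at 75.4 and 25.5, with the handle at 1.265 rad. About 14° more.

Call:
step_arm(
  plan=[
    {"dx":0,"dy":0,"dz":0.005,"rx":0,"ry":0,"rz":-0.04,"claw":1},
    {"dx":0,"dy":0,"dz":0,"rx":0,"ry":0,"rz":-0.04,"claw":1},
    {"dx":0,"dy":0,"dz":0,"rx":0,"ry":0,"rz":-0.04,"claw":1},
    {"dx":0,"dy":0,"dz":0,"rx":0,"ry":0,"rz":-0.04,"claw":1},
    {"dx":0,"dy":0,"dz":0,"rx":0,"ry":0,"rz":0,"claw":1},
  ],
)

```text
time_s: 24.9
ee_pos: [0.7101, 0.0321, 0.1841]
eef_rot: [3.121, 0.433, 2.931]
force: [-5.1, 7.7, -5.1]
grip_width: 0.0134
grip_force: 50.2
```

Run:
```python
from look import *
show(); b=B.inv(); o=telemetry.get_obs(); print(b.apply(o["force"]),b.apply(o["moment"])); check('wrist')
```

```text
t 24.9 p [0.7101 0.0321 0.1841] bed [131.3   0.7  41.8] psi [177.4  -0.2  -0. ] yaw [178.8  24.8 168. ] F [-5.1  7.7 -5.1] w 0.0134 gf 50.2 q [ 0.02  0.43  1.43 -0.1   0.86 -1.29]
[-7.85034222  6.82034011 -2.00460807] [ 1.14435978  1.20052349 -0.67015815]
batten top 11031 [72.2 -1.9] [ 49.4 119. ] 0.0 z 24.1
block 2023 [85.4  0.6] [55.8 86.5] 0.5 z 44.0
ridge 11166 [22.2 -2.3] [ 24.8 150. ] 0.0 z 37.9
ledge 2809 [-2.3 -0.3] [189.5  13.6] 87.5 z 10.0
red 3115 [121.8   0.4] [13.8 68. ] 86.5 z 83.8
```

The handle is at 1.51 rad and the ledge has given about 2.8 mm, which is a firm clamp. Let go and withdraw.

Call:
step_arm(
  plan=[
    {"dx":0,"dy":0,"dz":0,"rx":0,"ry":0,"rz":0,"claw":0.6},
    {"dx":0,"dy":0,"dz":0,"rx":0,"ry":0,"rz":0,"claw":0.6},
    {"dx":0,"dy":0,"dz":0,"rx":0,"ry":0,"rz":0,"claw":0.6},
    {"dx":0,"dy":0,"dz":0,"rx":0,"ry":0,"rz":0,"claw":0.6},
    {"dx":0,"dy":0,"dz":-0.1,"rx":0,"ry":0,"rz":0,"claw":0.6},
    {"dx":0,"dy":0,"dz":-0.3,"rx":0,"ry":0,"rz":0,"claw":0.6},
    {"dx":0,"dy":0,"dz":-0.3,"rx":0,"ry":0,"rz":0,"claw":0.6},
    {"dx":0,"dy":0,"dz":-0.3,"rx":0,"ry":0,"rz":0,"claw":0.6},
    {"dx":0,"dy":0,"dz":-0.1,"rx":0,"ry":0,"rz":0,"claw":0.6},
    {"dx":0,"dy":0,"dz":0,"rx":0,"ry":0,"rz":0,"claw":0.6},
  ],
)

```text
time_s: 25.95
ee_pos: [0.6651, 0.0387, 0.2863]
eef_rot: [3.121, 0.438, 2.932]
force: [0.8, 0.3, -0.4]
grip_width: 0.0377
grip_force: 0.0
```

Run:
```python
from look import *
show(); check('wrist')
```

```text
t 25.95 p [0.6651 0.0387 0.2863] bed [133.2   0.  153.6] psi [1.775e+02 1.000e-01 0.000e+00] yaw [178.8  25.1 168. ] F [ 0.8  0.3 -0.4] w 0.0377 gf 0.0 q [ 0.04  0.26  1.42 -0.1   1.03 -1.29]
batten top 4778 [72.  -1.7] [ 48.9 118.6] 0.0 z 24.1
block 883 [86.   6.7] [ 58.5 102.6] 3.1 z 44.1
ridge 4377 [22.4 -2.3] [ 24.5 150.5] 0.0 z 37.9
ledge 2814 [-8.   0.3] [ 18.5 189.8] 0.2 z 9.9
red 1259 [1.293e+02 1.000e-01] [12.8 82.2] 86.1 z 83.9
```

The clamp held: handle at 86°, parts at 22 and 72, and the gripper is clear.

```bash
python3 -c "
from station import hand_in; print(hand_in())"
```

```text
the job is handed in; nothing more can be done
None
```

I've handed the job in: the moulding and batten lie flat and square on the rest, with the eccentric at about 1.50 rad pressing the ledge back about 2.8 mm. I never touched the jar or the bottle; the judge's result was not shown.

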